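# Pack the specimen carrier for the courier

### The job

Get the specimen carrier ready for the courier: stand the small pots that were left in its wells upright in the metal return tray, and put every middle-size pot from the bench - the size the wells are made for - upright into a well of its own, right down to the floor. Once it is loaded, shut the lid fully and swing its clip down until it lies flat in its catch. Leave the other pots on the bench, the label roll and the marker where they are.

Things in the scene. Friction and masses are not known exactly. Their poses are not given: they have to be found in the camera images.
- carrier: white rigid specimen box fixed to the bench, lid open at the start. Outside 240 mm along its x, 236 mm along y, rim 96 mm high; walls 6 mm, floor 12 mm thick. A grey rigid insert with four wells fills it to 46 mm above the bench. Origin: centre of the underside, z up; lid hinge along the +y side, clip closes on the outside of the -y wall.
- well0 (a point): centre of a well's floor, 12 mm above the bench, at x -45, y -46 mm in the carrier's frame. All four wells are 62 mm square (sides along the carrier's x and y) and go 34 mm down from the insert's top to the floor: a middle pot stands in one with its cap top 82 mm above the bench, a small one rattles (cap top at 74), a large one does not go in.
- well1 (a point): centre of a well's floor, as well0, at x +45, y -46 mm in the carrier's frame
- well2 (a point): centre of a well's floor, as well0, at x -45, y +46 mm in the carrier's frame
- well3 (a point): centre of a well's floor, as well0, at x +45, y +46 mm in the carrier's frame
- lid (a joint): angle of the carrier's lid: 0 = fully shut on the rim, 1.57 = upright; starts a little past upright (stop at 1.95). Flat plate 240 (along x) x 236 x 12 mm; hinge axis parallel to the carrier's x at y +118 mm, height 96 mm, in the plane of the lid's underside. A friction hinge: stays where it is left; 2 to 4 N at the free edge moves it.
- lid_edge (a point): middle of the lid's free edge, at half the lid's thickness
- clip (a joint): the grey snap clip, a flap on the middle of the lid's free edge: 0 = closed, flat against the carrier's -y wall, catch ridge in its window; 1.57 = in line with the lid. 60 wide, 5 thick, reaches 58 mm from its hinge axis, which is parallel to the carrier's x; lid shut, the axis is at y -121.5 mm, height 102 mm. Stays where it is left; about 1 N moves it.
- clip_end (a point): middle of the clip's free end, 58 mm from its hinge axis; the last 8 mm carry a finger tab, 6 mm proud of the outer face over the clip's whole width
- tray: the return tray, a shallow bare-metal open tray fixed to the bench: 120 mm along its x, 170 mm along its y, 22 mm high, walls 4 mm, floor 4 mm thick. Origin: centre of the underside.
- pot1_cap (a point): screw-cap specimen pot, clear body, white cap, paper label. One pattern in three sizes (cap diameter x height): small 42 x 62, middle 54 x 70, large 68 x 88 mm; 80, 140, 260 g. The body is 2 mm narrower than the cap, which is the top quarter. This point: centre of the cap's top face (z up along the pot), so for a pot standing on the bench it is 62, 70 or 88 mm up. Bottom-heavy. None if absent.
- pot2_cap (a point): another specimen pot of one of the three sizes, as described for pot1_cap; same point. None if not there today.
- pot3_cap (a point): another specimen pot of one of the three sizes, as described for pot1_cap; same point. None if not there today.
- pot4_cap (a point): another specimen pot of one of the three sizes, as described for pot1_cap; same point. None if not there today.
- pot5_cap (a point): another specimen pot of one of the three sizes, as described for pot1_cap; same point. None if not there today.
- pot6_cap (a point): another specimen pot of one of the three sizes, as described for pot1_cap; same point. None if not there today.
- pot7_cap (a point): another specimen pot of one of the three sizes, as described for pot1_cap; same point. None if not there today.
- pot8_cap (a point): another specimen pot of one of the three sizes, as described for pot1_cap; same point. None if not there today.
- pot9_cap (a point): another specimen pot of one of the three sizes, as described for pot1_cap; same point. None if not there today.
- pot10_cap (a point): another specimen pot of one of the three sizes, as described for pot1_cap; same point. None if not there today.
- pot11_cap (a point): another specimen pot of one of the three sizes, as described for pot1_cap; same point. None if not there today.
- label_roll: roll of label paper standing on end, 52 mm across, 55 mm high; origin: centre of the underside. Not part of the job.
- marker: marker pen lying on the bench, 132 mm long, 17 mm thick; origin: middle of the underside, x along the pen. Not part of the job.

How it is judged:
By the outcome, as a careful person would: the job done as asked, in the order asked, and still so for the second after the job is handed in, with the robot touching nothing.
Of pot1, pot2, pot3, pot4 only 3 to 4 are there at a start; the rules pass over those that are not, and their reading is None.
Of pot8, pot9, pot10, pot11 only 1 to 3 are there at a start; the rules pass over those that are not, and their reading is None.
At some moment in a run one of pot1, pot2, pot3, pot4 may be knocked a few centimetres aside while the robot is not near it.
It also fails if it takes over 210 s, if anything falls off the work surface, if the arm or the gripper's body presses on something with over 40 N, if the wrist force passes 120 N, or if a joint passes its speed limit or range.

### The arm

A 6-joint arm with a two-finger parallel gripper is mounted at the origin on the work surface. World frame = base frame: x ahead of the robot, y to its left, z up, the work surface at z = 0. Lengths are in m, angles in rad, forces in N, time in s.
With the tool pointing down it reaches from about 0.3 to 0.875 m from the base axis. Payload 6.4 kg.
Tool frame: the origin (TCP) lies midway between the tips of the shut fingers; the grasp point (between the pads) lies 19 mm behind it; z points along the fingers, y is the line along which they close (so a half turn about z gives the same grasp; the last joint's range is limited). The gripper opens to 85 mm and grips with 20 to 120 N. Pads are 22 mm wide; open, the fingers measure 114 mm over their backs; the gripper's body (76 mm by 85 mm) begins 54 mm behind the grasp point. The pads swing forward as they close: fully open they stand 13 mm farther back than shut.
Start: joints at [1.057, 0.181, 1.607, -0, 1.354, -0.206], TCP at [0.174, 0.548, 0.21] pointing down, gripper open.
Joint ranges: [-2.99, 2.99], [-0.89, 2.07], [0.3, 2.58], [-1.14, 4.28], [0, 2.63], [-3.12, 3.12]. Speed limits (rad/s): [2.57, 2.57, 3.01, 3.14, 3.14, 3.14].

### API

Orientations are given as a unit quaternion [w, x, y, z].
In Python, from bench import bot, get_image, camera_params, order, nets gives the robot as it stands.
- The arm moves only by the tool arm_command, never from a script. Its argument "plan" is a list of rows, each an object of numbers: "tx", "ty", "tz": the shift along the tool's x, y, z as a fraction of full scale; "rx", "ry", "rz": the turn, a rotation vector about the tool's x, y, z as a fraction of full scale. In form: [{"tx": .., "ty": .., "tz": .., "rx": .., "ry": .., "rz": ..}, ...]. A call has exactly 5 rows; each row shifts and turns the commanded pose from where the row before left it, along the tool's axes as they then stand; what a row does not reach is not made up. Full scale, the value 1, is 40 mm for a shift and 0.12 rad for a turn. A row lasts 1/12 s, in which the tool goes at most 41.7 mm and 7.16 degrees, less where a joint would pass 70% of its speed; a pose out of reach is approached as far as the arm can. A call with a number of a shift or a turn outside -1 to 1 is refused whole. A call with a gripper value outside its range is refused whole. "jaw" is the opening, from -1 (shut) to 1 (fully open), set as the call begins (left out, the last holds). The fingers move at their own pace and stop on an object; "grip_force" is the grip in N (left out, the last holds). Time passes only in rows, so rows that do not move let the fingers close, or fill a call up. It gives the time, the measured TCP pose, the force, the opening and the grip force at its end, in the units of the state.
- bot.sense(): the state, without advancing time (a new reading comes with each control period).
- get_image(name): name is "scene" or "side" or "wrist"; returns (picture, depth): 384x512x3 uint8, red, green, blue; 384x512 float32, m along the optical axis (not along the pixel's ray), 0 where there is no reading.
- camera_params(name): a dict with "camera_matrix" (3x3 intrinsics, pixels), "rvec" (rotation vector, rad) and "tvec" (3), from world to camera coordinates, as OpenCV has them; the wrist camera has in their place "T_tool_cam" (4x4, takes a point from camera to tool coordinates, whose origin is the TCP and whose axes are the flange's). Camera axes: x right, y down, z forward; pixel columns grow to the right and rows downward; lengths in m; the calibration is good to about 2 mm. A picture is of the moment at which its call begins: read the wrist's pose just before it. camera_params takes no time and is no camera call.
- order.sign_off(): hands the job in; it is judged then, once.
Trained networks look in the newest picture that a camera, given by its name, has taken for a name from the list of things; names that differ only in an ending like _2 or _b are one class to them, and where a whole thing is asked for, a point or a joint stands for the part that bears it (a point fixed in the world has none). Each returns a list of dicts, best first, with "confidence" (0 to 1); they miss things now and then, are a little off and sometimes report something else, mostly with a low value. They report only what shows in the picture. A call takes as long as a camera call.
- nets.regions_of(target, camera): "region" (384x512 bool, what is visible of it) and "point" ([column, row] as shares, 0 to 1, of the picture: columns of its width, rows of its height, amid what is visible of it).
- nets.landmark_of(target, camera): "point" ([column, row] as shares, 0 to 1, of the picture: columns of its width, rows of its height: a listed point, or the origin of a listed thing).
The state is a dict: "t": time; "joints": joint angles; "dq": joint speeds; "joint_torque": joint torques, N m; "ee_pos": TCP position; "tcp_rot": TCP orientation; "ft_force": force on the tool from outside, world axes, zero at the start; "ft_torque": the same for the moment, N m; "grip_width": opening from 0.0 (shut) to 1.0 (fully open); "gripper_force": force on a finger pad.
Only numpy, scipy, OpenCV 4.12 (cv2) and the standard library are available. Lean on these libraries where they do the work, as an engineer would, in place of code of your own. Each camera call takes 0.05 s, during which the arm holds its last target. There are 200 camera calls.

## Working session

There is one attempt and no reset: what is moved stays moved. The work goes in short steps, Python scripts to look and compute and a tool call to move; the robot and the scene stay as the last step left them, time stands still between calls to the robot, and variables do not carry over. Pictures are saved under pics/ and viewed, at most 14 in all, crops included, and the job is handed in when it is done.

Besides the shell and the picture viewer there is one more tool, called after "Call:" as name([rows], argument=value, ...), one row to a line, values as JSON. arm_command: Moves the arm, as the interface text tells. Its arguments: {"type":"object","properties":{"plan":{"type":"array"},"jaw":{"type":"number"},"grip_force":{"type":"number"}},"required":["plan"]}

```bash
ls; mkdir -p pics; python3 - <<'E'
from bench import bot,get_image,camera_params
import cv2,numpy as np
for n in("scene","side"):
    p,d=get_image(n); cv2.imwrite(f"pics/{n}0.png",p[:,:,::-1]); np.savez(f"pics/{n}0.npz",p=p,d=d)
    c=camera_params(n); R=cv2.Rodrigues(np.array(c["rvec"]))[0]; print(n,c["camera_matrix"],"pos",-R.T@np.array(c["tvec"]).ravel(),"fwd",R[2])
print(camera_params("wrist")); s=bot.sense(); print(s)
E
```

```text
pics
scene [[355.33954665   0.         255.56839646]
 [  0.         355.33954665 186.56934302]
 [  0.           0.           1.        ]] pos [1.02675049 0.42459956 0.73571972] fwd [-0.52282098 -0.49273795 -0.69560587]
side [[393.35451631   0.         247.41043172]
 [  0.         393.35451631 192.46901325]
 [  0.           0.           1.        ]] pos [ 0.40249022 -0.92978864  0.77804732] fwd [ 0.12386312  0.77673875 -0.61752315]
{'camera_matrix': array([[280.79083677,   0.        , 252.33930219],
       [  0.        , 280.79083677, 189.56375746],
       [  0.        ,   0.        ,   1.        ]]), 'T_tool_cam': array([[-9.32404241e-04, -9.59956875e-01, -2.80146263e-01,
         7.08047928e-02],
       [ 9.99999513e-01, -8.04317684e-04, -5.72177885e-04,
         3.73611249e-04],
       [ 3.23939501e-04, -2.80146660e-01,  9.59957157e-01,
        -1.63250323e-01],
       [ 0.00000000e+00,  0.00000000e+00,  0.00000000e+00,
         1.00000000e+00]])}
{'t': 0.1, 'joints': array([ 1.05671432e+00,  1.81454990e-01,  1.60789605e+00, -3.34643373e-05,
        1.35380162e+00, -2.06288191e-01]), 'dq': array([ 8.09356284e-04,  1.44325320e-04, -1.70785531e-03,  6.39929529e-04,
        1.10345994e-03,  8.68002119e-05]), 'joint_torque': array([ 2.45126030e-04, -4.45885706e+01, -3.52232087e+01, -2.81921712e-04,
        4.27395600e-03,  6.32480607e-06]), 'ee_pos': array([0.17392462, 0.54751524, 0.20958666]), 'tcp_rot': array([-2.59621269e-04,  1.53286520e-01,  9.88181478e-01, -7.35708954e-04]), 'ft_force': array([ 0.42119047, -1.01085318, -0.38797829]), 'ft_torque': array([-0.00729291,  0.00590943,  0.03810229]), 'gripper_force': 0.0, 'grip_width': 0.9948163689965219}
```

View pics/scene0.png

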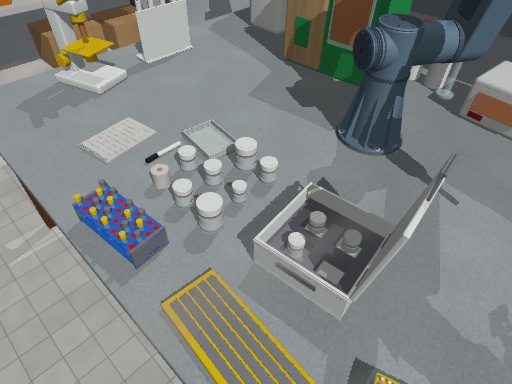

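View pics/side0.png

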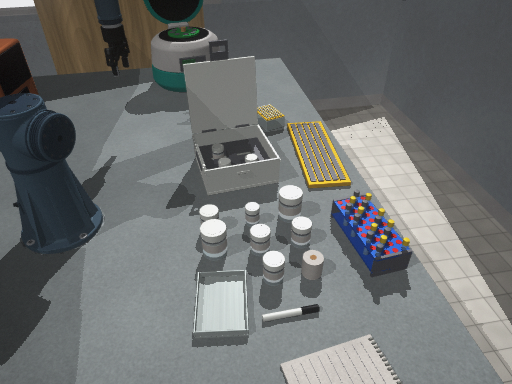

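The scene picture shows the open carrier (x 255–400, y 185–305) with three pots in its wells. There are seven bench pots at (187,157), (213,172), (246,153), (269,169), (182,192), (240,190) and (209,210), with the roll at (160,176), the marker at (163,152) and the tray at (209,138). The side picture agrees: tray at (221,303), carrier at (235,160).

```bash
cat > h.py <<'E'
import cv2,numpy as np
from scipy.spatial.transform import Rotation as Ro
from bench import bot,get_image,camera_params,nets,order
def toW(n,d,s=None):
    c=camera_params(n);K=np.array(c["camera_matrix"]);v,u=np.mgrid[:384,:512]
    P=np.dstack([(u-K[0,2])/K[0,0]*d,(v-K[1,2])/K[1,1]*d,d])
    if n=="wrist":
        T=np.array(c["T_tool_cam"]);q=s["tcp_rot"];R=Ro.from_quat([q[1],q[2],q[3],q[0]]).as_matrix()
        W=(P@T[:3,:3].T+T[:3,3])@R.T+s["ee_pos"]
    else:
        R=cv2.Rodrigues(np.array(c["rvec"]))[0];W=(P-np.array(c["tvec"]).ravel())@R
    W[d<=0]=np.nan
    return W
def see(n):
    s=bot.sense();p,d=get_image(n);return p,toW(n,d,s)
# top-down map: x0..x1, y0..y1 at 1mm, max height
def caps(W,zlo=.03,zhi=.1,box=None,ztop=None):
    """blobs of flat tops at heights within ztop +-5mm; returns centre,diameter,height"""
    m=(np.abs(W[...,2]-ztop)<.005)
    if box is not None: m&=(W[...,0]>box[0])&(W[...,0]<box[1])&(W[...,1]>box[2])&(W[...,1]<box[3])
    P=W[m];g=np.zeros((1000,1400),np.uint8)
    i=np.round(P[:,0]*1000).astype(int);j=np.round((P[:,1]+.7)*1000).astype(int)
    k=(i>=0)&(i<1000)&(j>=0)&(j<1400);g[i[k],j[k]]=255
    g=cv2.morphologyEx(g,cv2.MORPH_CLOSE,np.ones((7,7)))
    out=[]
    for c in cv2.findContours(g,cv2.RETR_EXTERNAL,cv2.CHAIN_APPROX_NONE)[0]:
        if cv2.contourArea(c)<400: continue
        (a,b),r=cv2.minEnclosingCircle(c)
        q=c[:,0,::-1]; M=cv2.moments(c)
        zz=P[(np.hypot(P[:,0]*1000-b,(P[:,1]+.7)*1000-a)<r*.6)][:,2]
        out.append((round(b),round(a-700),round(2*r),round(M['m01']/M['m00']),round(M['m10']/M['m00']-700),round(np.median(zz)*1000,1) if len(zz) else None,round(cv2.contourArea(c)/(np.pi*r*r),2)))
    return out
E
python3 - <<'E'
from h import *
S=[]
for n in("scene","side"):
    z=np.load(f"pics/{n}0.npz");W=toW(n,z["d"]);S.append(W)
    for h in(.055,.062,.070,.074,.088,):print(n,h,caps(W,ztop=h,box=(.1,.95,-.5,.62)))
# heightmap
g=np.zeros((900,1300),np.uint8)
for W in S:
    P=W[np.isfinite(W[...,2])&(W[...,2]<.35)&(W[...,2]>.004)]
    i=np.round(P[:,0]*1000).astype(int);j=np.round((.6-P[:,1])*1000).astype(int);k=(i>=0)&(i<900)&(j>=0)&(j<1200)
    np.maximum.at(g,(i[k],j[k]),np.clip(P[k,2]*1000+40,0,255).astype(np.uint8))
g=cv2.dilate(g,np.ones((3,3)))
im=cv2.applyColorMap(g,cv2.COLORMAP_TURBO)[::-1]
im=cv2.resize(im[:,:1200],(800,600),interpolation=cv2.INTER_AREA);cv2.imwrite("pics/top.png",im)
E
```

```text
scene 0.055 [(661, -301, 55, 662, -300, np.float64(56.5), 0.77), (446, 177, 224, 424, 182, np.float64(55.1), 0.01)]
scene 0.062 [(843, -220, 259, 845, -205, np.float64(64.5), 0.26), (550, -90, 44, 548, -89, np.float64(63.6), 0.76), (430, 176, 221, 423, 176, np.float64(62.1), 0.01)]
scene 0.07 [(872, -243, 74, 877, -246, np.float64(66.4), 0.12), (856, -328, 45, 859, -331, np.float64(66.1), 0.29), (843, -237, 128, 829, -235, np.float64(66.0), 0.1), (832, -123, 107, 832, -119, np.float64(66.2), 0.27), (663, -190, 58, 664, -191, np.float64(71.9), 0.79), (650, 202, 237, 657, 203, np.float64(69.4), 0.01), (586, 146, 43, 587, 146, np.float64(74.2), 0.81), (563, -300, 55, 563, -299, np.float64(72.1), 0.82), (549, -198, 56, 551, -198, np.float64(72.0), 0.77), (498, 139, 43, 501, 142, np.float64(74.2), 0.44), (486, 231, 44, 490, 232, np.float64(74.6), 0.45), (431, 176, 222, 424, 174, np.float64(70.8), 0.01), (425, -94, 56, 425, -93, np.float64(72.0), 0.79)]
scene 0.074 [(655, 202, 235, 656, 201, np.float64(73.1), 0.01), (663, -190, 57, 664, -191, np.float64(71.9), 0.77), (587, 145, 43, 587, 14
[... 1222 characters left out ...]
at64(69.3), 0.81)]
side 0.074 [(663, -194, 52, 665, -196, np.float64(70.3), 0.51), (588, 141, 43, 587, 141, np.float64(73.5), 0.66), (562, -304, 53, 562, -306, np.float64(69.9), 0.72), (548, -202, 55, 549, -204, np.float64(69.9), 0.51), (498, 135, 42, 498, 134, np.float64(73.0), 0.65), (486, 230, 43, 489, 227, np.float64(72.9), 0.38), (550, 72, 239, 557, 73, np.float64(72.9), 0.02), (530, 301, 225, 533, 302, np.float64(73.7), 0.02), (425, -97, 54, 423, -98, np.float64(70.0), 0.41)]
side 0.088 [(662, -81, 69, 661, -82, np.float64(87.2), 0.85), (550, 69, 243, 548, 73, np.float64(88.5), 0.02), (528, 300, 226, 531, 301, np.float64(88.4), 0.02), (428, -187, 71, 429, -187, np.float64(87.4), 0.82)]
```

View pics/top.png

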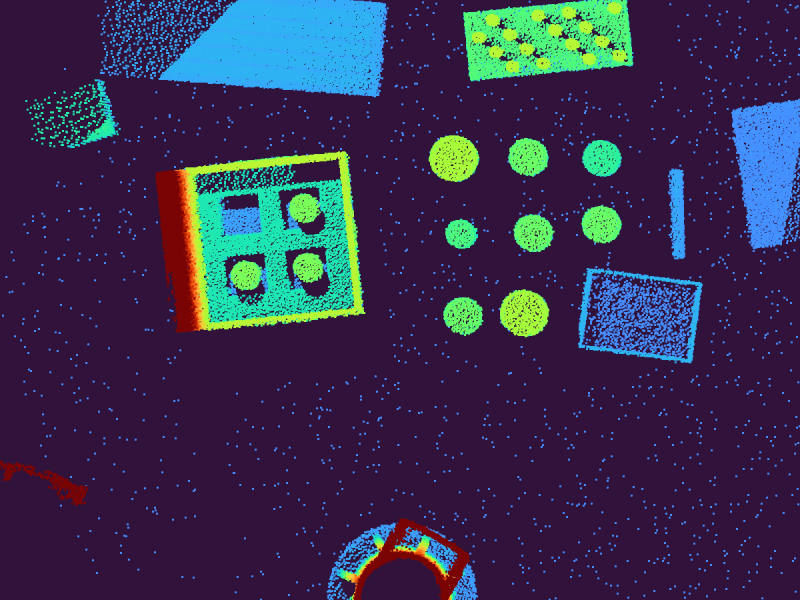

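```bash
python3 - <<'E'
from h import *
for n in("scene","side"):
    z=np.load(f"pics/{n}0.npz");W=toW(n,z["d"]);P=W.reshape(-1,3)
    for nm,lo,hi,bx in(("rim",.09,.102,(.4,.71,.04,.36)),("tray",.017,.027,(.33,.53,-.48,-.25)),("roomtray",.002,.009,(.33,.53,-.48,-.25))):
        Q=P[(P[:,2]>lo)&(P[:,2]<hi)&(P[:,0]>bx[0])&(P[:,0]<bx[1])&(P[:,1]>bx[2])&(P[:,1]<bx[3])]
        print(n,nm,len(Q),cv2.minAreaRect((Q[:,:2]*1000).astype(np.float32)))
    Q=P[(P[:,2]>.13)&(P[:,2]<.36)&(P[:,0]>.4)&(P[:,0]<.71)&(P[:,1]>.2)&(P[:,1]<.45)]
    c=Q.mean(0);U=np.linalg.svd(Q-c,full_matrices=0)[2];print("lid normal",U[2],c,Q.max(0),Q.min(0))
    # -y edge line: rim points with y<.1
    Q=P[(P[:,2]>.09)&(P[:,2]<.102)&(P[:,0]>.46)&(P[:,0]<.65)&(P[:,1]>.04)&(P[:,1]<.1)]
    print("edge slope",np.polyfit(Q[:,0],Q[:,1],1))
E
```

```text
scene rim 1439 ((536.7738037109375, 194.90699768066406), (246.3805389404297, 246.9017333984375), 6.026676177978516)
scene tray 263 ((449.17279052734375, -359.7235107421875), (175.9617156982422, 171.28793334960938), 83.03288269042969)
scene roomtray 1069 ((429.2021484375, -365.32733154296875), (228.5174102783203, 197.79490661621094), 89.79212188720703)
lid normal [-0.1277098   0.97759947 -0.1673006 ] [0.57920664 0.3426124  0.26650112] [0.64279942 0.36584645 0.35995076] [0.40378952 0.3001384  0.13002239]
edge slope [0.10770899 0.01721358]
side rim 612 ((537.09423828125, 190.5320281982422), (244.23495483398438, 248.13177490234375), 6.193596839904785)
side tray 436 ((426.138427734375, -358.8330383300781), (172.52195739746094, 119.93384552001953), 82.59234619140625)
side roomtray 2195 ((428.8193359375, -371.7841491699219), (194.23736572265625, 207.50132751464844), 2.872025728225708)
lid normal [-0.10322372  0.98244134 -0.1554152 ] [0.52041942 0.3288739  0.2374049 ] [0.64346388 0.3634315  0.35914951] [0.40202466 0.29714473 0.13003953]
edge slope [0.10460115 0.01623067]
```

Call:
arm_command([
  {"rz": -0.86, "tx": -0.8},
  {"rz": -0.86, "tx": -0.8, "ty": -0.8},
  {"rz": -0.85, "tx": -0.8, "ty": -0.8},
  {"tx": -0.8, "ty": -0.8},
  {"tx": -0.8, "ty": -0.8},
], jaw=0.4)

```text
schema error: expected keys tx, ty, tz, rx, ry, rz
```

Call:
arm_command([
  {"tx": 0, "ty": 0, "tz": 0, "rx": 0, "ry": 0, "rz": -0.86},
  {"tx": 0, "ty": 0, "tz": 0, "rx": 0, "ry": 0, "rz": -0.86},
  {"tx": 0, "ty": 0, "tz": 0, "rx": 0, "ry": 0, "rz": -0.85},
  {"tx": -0.325, "ty": -0.767, "tz": 0, "rx": 0, "ry": 0, "rz": 0},
  {"tx": -0.325, "ty": -0.767, "tz": 0, "rx": 0, "ry": 0, "rz": 0},
], jaw=0.4)

```text
t: 0.52
ee_pos: [0.1997, 0.4863, 0.2095]
tcp_rot: [-0.0, -0.002, 1.0, -0.001]
ft_force: [1.4, 0.1, 0.4]
grip_width: 0.697
gripper_force: 0.0
```

Call:
arm_command([
  {"tx": -0.325, "ty": -0.767, "tz": 0, "rx": 0, "ry": 0, "rz": 0},
  {"tx": -0.325, "ty": -0.767, "tz": 0, "rx": 0, "ry": 0, "rz": 0},
  {"tx": -0.325, "ty": -0.767, "tz": 0, "rx": 0, "ry": 0, "rz": 0},
  {"tx": -0.325, "ty": -0.767, "tz": 0, "rx": 0, "ry": 0, "rz": 0},
  {"tx": -0.325, "ty": -0.767, "tz": 0, "rx": 0, "ry": 0, "rz": 0},
])

```text
t: 0.93
ee_pos: [0.2653, 0.3317, 0.21]
tcp_rot: [-0.0, -0.001, 1.0, -0.0]
ft_force: [0.3, 0.3, 0.4]
grip_width: 0.695
gripper_force: 0.0
```

Call:
arm_command([
  {"tx": -0.325, "ty": -0.767, "tz": 0, "rx": 0, "ry": 0, "rz": 0},
  {"tx": -0.325, "ty": -0.767, "tz": 0, "rx": 0, "ry": 0, "rz": 0},
  {"tx": -0.325, "ty": -0.767, "tz": 0, "rx": 0, "ry": 0, "rz": 0},
  {"tx": -0.325, "ty": -0.767, "tz": 0, "rx": 0, "ry": 0, "rz": 0},
  {"tx": -0.325, "ty": -0.767, "tz": 0, "rx": 0, "ry": 0, "rz": 0},
])

```text
t: 1.35
ee_pos: [0.3304, 0.1784, 0.2103]
tcp_rot: [0.0, -0.0, 1.0, 0.0]
ft_force: [0.8, 0.6, 0.3]
grip_width: 0.698
gripper_force: 0.0
```

Call:
arm_command([
  {"tx": -0.84, "ty": -0.21, "tz": 0, "rx": 0, "ry": 0, "rz": 0},
  {"tx": -0.84, "ty": -0.21, "tz": 0, "rx": 0, "ry": 0, "rz": 0},
  {"tx": -0.84, "ty": -0.21, "tz": 0, "rx": 0, "ry": 0, "rz": 0},
  {"tx": -0.84, "ty": -0.21, "tz": 0, "rx": 0, "ry": 0, "rz": 0},
  {"tx": -0.84, "ty": -0.21, "tz": 0, "rx": 0, "ry": 0, "rz": 0},
])

```text
t: 1.77
ee_pos: [0.4997, 0.1372, 0.2099]
tcp_rot: [-0.0, -0.0, 1.0, -0.0]
ft_force: [0.9, 1.1, 0.5]
grip_width: 0.698
gripper_force: 0.0
```

```bash
python3 - <<'E'
from h import *
p,W=see("wrist");cv2.imwrite("pics/w1.png",p[:,:,::-1]);print(bot.sense()["ee_pos"])
for h in(.046,.074):print(caps(W,ztop=h))
E
```

```text
[0.50505384 0.13514411 0.20942147]
[(537, 192, 320, 528, 185, np.float64(45.7), 0.56)]
[(663, -183, 49, 665, -175, np.float64(70.3), 0.37), (585, 146, 42, 585, 146, np.float64(74.3), 0.91), (496, 140, 42, 496, 140, np.float64(74.3), 0.91), (484, 234, 42, 484, 234, np.float64(74.2), 0.91), (424, -91, 55, 423, -91, np.float64(70.5), 0.89)]
```

View pics/w1.png

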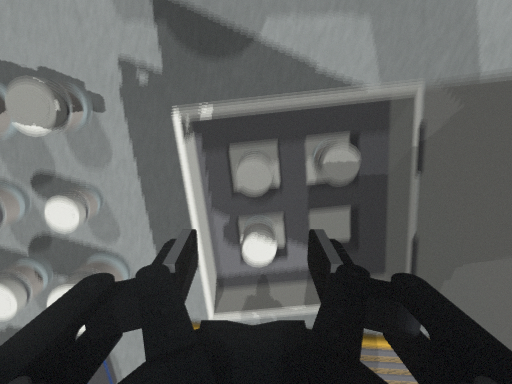

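The wrist view shows the insert with pots at (258,172), (338,160) and (260,245) and the empty well at (330,222). The open fingers are at the bottom. The arm had not settled yet, so I'll hold still and measure again.

Call:
arm_command([
  {"tx": 0, "ty": 0, "tz": 0, "rx": 0, "ry": 0, "rz": 0},
  {"tx": 0, "ty": 0, "tz": 0, "rx": 0, "ry": 0, "rz": 0},
  {"tx": 0, "ty": 0, "tz": 0, "rx": 0, "ry": 0, "rz": 0},
  {"tx": 0, "ty": 0, "tz": 0, "rx": 0, "ry": 0, "rz": 0},
  {"tx": 0, "ty": 0, "tz": 0, "rx": 0, "ry": 0, "rz": 0},
])

```text
t: 2.23
ee_pos: [0.4976, 0.1385, 0.2108]
tcp_rot: [0.0, -0.001, 1.0, 0.0]
ft_force: [0.1, 0.2, -0.1]
grip_width: 0.703
gripper_force: 0.0
```

```bash
python3 - <<'E'
from h import *
p,W=see("wrist");print(bot.sense()["ee_pos"])
print(caps(W,ztop=.074))
m=(np.abs(W[...,2]-.096)<.006)&(W[...,1]<.12)&(W[...,1]>.04)&(W[...,0]>.46)&(W[...,0]<.62);Q=W[m];print(np.polyfit(Q[:,0],Q[:,1],1),len(Q))
# floor blobs
for c in caps(W,ztop=.012,box=(.4,.7,.08,.3)):print(c)
m=(np.abs(W[...,2]-.096)<.004)&(W[...,0]>.38)&(W[...,0]<.7)&(W[...,1]>.04)&(W[...,1]<.32);Q=W[m][:,:2]*1000
print(cv2.minAreaRect(Q.astype(np.float32)))
E
```

```text
[0.49780672 0.13852625 0.21082649]
[(664, -183, 51, 665, -175, np.float64(70.2), 0.35), (585, 146, 42, 585, 146, np.float64(74.3), 0.91), (496, 140, 42, 496, 140, np.float64(74.3), 0.9), (484, 234, 42, 484, 234, np.float64(74.3), 0.91), (424, -92, 54, 424, -91, np.float64(70.4), 0.92)]
[0.1060355  0.01982301] 934
(590, 167, 58, 587, 174, np.float64(11.7), 0.27)
(582, 247, 73, 579, 249, np.float64(11.7), 0.53)
(498, 142, 84, 489, 143, np.float64(11.8), 0.25)
(488, 236, 81, 485, 225, np.float64(11.8), 0.21)
((535.5416259765625, 191.78067016601562), (244.06317138671875, 239.6750030517578), 5.96489953994751)
```

Call:
arm_command([
  {"tx": 0, "ty": 0, "tz": 0.95, "rx": 0, "ry": 0, "rz": 0},
  {"tx": 0, "ty": 0, "tz": 0.95, "rx": 0, "ry": 0, "rz": 0},
  {"tx": 0, "ty": 0, "tz": 0.95, "rx": 0, "ry": 0, "rz": 0},
  {"tx": 0, "ty": 0, "tz": 0.8, "rx": 0, "ry": 0, "rz": 0},
  {"tx": 0, "ty": 0, "tz": 0.42, "rx": 0, "ry": 0, "rz": 0},
])

```text
t: 2.7
ee_pos: [0.4953, 0.1382, 0.044]
tcp_rot: [-0.002, -0.001, 1.0, -0.0]
ft_force: [-0.5, 0.8, -0.2]
grip_width: 0.701
gripper_force: 0.0
```

Call:
arm_command([
  {"tx": 0, "ty": 0, "tz": 0, "rx": 0, "ry": 0, "rz": 0},
  {"tx": 0, "ty": 0, "tz": 0, "rx": 0, "ry": 0, "rz": 0},
  {"tx": 0, "ty": 0, "tz": 0, "rx": 0, "ry": 0, "rz": 0},
  {"tx": 0, "ty": 0, "tz": 0, "rx": 0, "ry": 0, "rz": 0},
  {"tx": 0, "ty": 0, "tz": 0, "rx": 0, "ry": 0, "rz": 0},
])

```text
t: 3.12
ee_pos: [0.5, 0.1382, 0.0495]
tcp_rot: [0.002, -0.0, 1.0, 0.0]
ft_force: [-0.6, -0.2, 0.6]
grip_width: 0.701
gripper_force: 0.0
```

Call:
arm_command([
  {"tx": 0, "ty": 0, "tz": 0, "rx": 0, "ry": 0, "rz": 0},
  {"tx": 0, "ty": 0, "tz": 0, "rx": 0, "ry": 0, "rz": 0},
  {"tx": 0, "ty": 0, "tz": 0, "rx": 0, "ry": 0, "rz": 0},
  {"tx": 0, "ty": 0, "tz": 0, "rx": 0, "ry": 0, "rz": 0},
  {"tx": 0, "ty": 0, "tz": 0, "rx": 0, "ry": 0, "rz": 0},
], jaw=-1, grip_force=35)

```text
t: 3.53
ee_pos: [0.4997, 0.1383, 0.049]
tcp_rot: [0.001, -0.0, 1.0, 0.0]
ft_force: [-0.8, 0.5, 5.8]
grip_width: 0.457
gripper_force: 34.5
```

Call:
arm_command([
  {"tx": 0, "ty": 0, "tz": -0.3, "rx": 0, "ry": 0, "rz": 0},
  {"tx": 0, "ty": 0, "tz": -0.8, "rx": 0, "ry": 0, "rz": 0},
  {"tx": 0, "ty": 0, "tz": -0.8, "rx": 0, "ry": 0, "rz": 0},
  {"tx": 0, "ty": 0, "tz": -0.8, "rx": 0, "ry": 0, "rz": 0},
  {"tx": 0, "ty": 0, "tz": -0.6, "rx": 0, "ry": 0, "rz": 0},
])

```text
t: 3.95
ee_pos: [0.499, 0.1381, 0.1832]
tcp_rot: [0.001, -0.0, 1.0, 0.0]
ft_force: [1.4, 0.1, -1.2]
grip_width: 0.452
gripper_force: 35.4
```

```bash
python3 - <<'E'
from h import *
s=bot.sense();p,W=see("side");cv2.imwrite("pics/s1.png",p[120:260,150:330,::-1].repeat(3,0).repeat(3,1));print(s["ee_pos"],s["grip_width"],s["gripper_force"],s["ft_force"])
E
```

```text
[0.49904733 0.13805552 0.18318103] 0.45181126734896887 35.42481780052185 [ 1.42427083  0.05696524 -1.20192959]
```

View pics/s1.png

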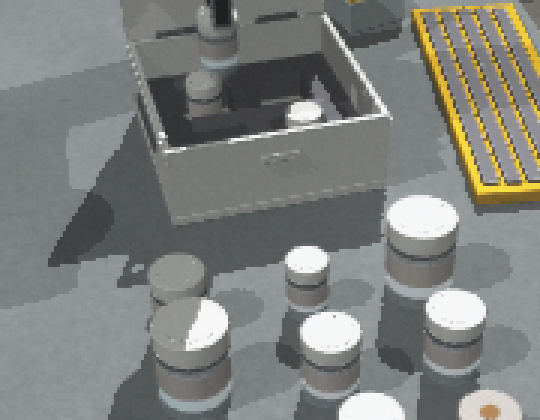

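Call:
arm_command([
  {"tx": 0.175, "ty": -0.5, "tz": 0, "rx": 0, "ry": 0, "rz": 0},
  {"tx": 0.175, "ty": -0.95, "tz": 0, "rx": 0, "ry": 0, "rz": 0},
  {"tx": 0.175, "ty": -0.95, "tz": 0, "rx": 0, "ry": 0, "rz": 0},
  {"tx": 0.175, "ty": -0.95, "tz": 0, "rx": 0, "ry": 0, "rz": 0},
  {"tx": 0.175, "ty": -0.95, "tz": 0, "rx": 0, "ry": 0, "rz": 0},
])

```text
t: 4.42
ee_pos: [0.4628, -0.0352, 0.1802]
tcp_rot: [0.0, -0.001, 1.0, -0.0]
ft_force: [0.4, -0.9, -1.6]
grip_width: 0.454
gripper_force: 35.4
```

Call:
arm_command([
  {"tx": 0.175, "ty": -0.95, "tz": 0, "rx": 0, "ry": 0, "rz": 0},
  {"tx": 0.175, "ty": -0.95, "tz": 0, "rx": 0, "ry": 0, "rz": 0},
  {"tx": 0.175, "ty": -0.95, "tz": 0, "rx": 0, "ry": 0, "rz": 0},
  {"tx": 0.175, "ty": -0.95, "tz": 0, "rx": 0, "ry": 0, "rz": 0},
  {"tx": 0.175, "ty": -0.95, "tz": 0, "rx": 0, "ry": 0, "rz": 0},
])

```text
t: 4.83
ee_pos: [0.4278, -0.2257, 0.1802]
tcp_rot: [0.0, -0.0, 1.0, -0.0]
ft_force: [0.7, -0.7, -0.6]
grip_width: 0.461
gripper_force: 35.4
```

Call:
arm_command([
  {"tx": 0.175, "ty": -0.95, "tz": 0, "rx": 0, "ry": 0, "rz": 0},
  {"tx": 0.175, "ty": -0.95, "tz": 0, "rx": 0, "ry": 0, "rz": 0},
  {"tx": 0.175, "ty": -0.95, "tz": 0, "rx": 0, "ry": 0, "rz": 0},
  {"tx": 0.175, "ty": -0.95, "tz": 0, "rx": 0, "ry": 0, "rz": 0},
  {"tx": 0.175, "ty": -0.73, "tz": 0, "rx": 0, "ry": 0, "rz": 0},
])

```text
t: 5.25
ee_pos: [0.3927, -0.4081, 0.1802]
tcp_rot: [0.0, 0.0, 1.0, -0.001]
ft_force: [0.2, 0.3, -0.6]
grip_width: 0.459
gripper_force: 35.5
```

Call:
arm_command([
  {"tx": 0, "ty": 0, "tz": 0, "rx": 0, "ry": 0, "rz": 0},
  {"tx": 0, "ty": 0, "tz": 0.9, "rx": 0, "ry": 0, "rz": 0},
  {"tx": 0, "ty": 0, "tz": 0.9, "rx": 0, "ry": 0, "rz": 0},
  {"tx": 0, "ty": 0, "tz": 0.8, "rx": 0, "ry": 0, "rz": 0},
  {"tx": 0, "ty": 0, "tz": 0.4, "rx": 0, "ry": 0, "rz": 0},
])

```text
t: 5.67
ee_pos: [0.392, -0.4023, 0.0557]
tcp_rot: [-0.002, -0.0, 1.0, 0.003]
ft_force: [-0.8, 1.0, -0.2]
grip_width: 0.458
gripper_force: 35.6
```

Call:
arm_command([
  {"tx": 0, "ty": 0, "tz": 0.1, "rx": 0, "ry": 0, "rz": 0},
  {"tx": 0, "ty": 0, "tz": 0.1, "rx": 0, "ry": 0, "rz": 0},
  {"tx": 0, "ty": 0, "tz": 0.1, "rx": 0, "ry": 0, "rz": 0},
  {"tx": 0, "ty": 0, "tz": 0.1, "rx": 0, "ry": 0, "rz": 0},
  {"tx": 0, "ty": 0, "tz": 0.0, "rx": 0, "ry": 0, "rz": 0},
])

```text
t: 6.08
ee_pos: [0.3942, -0.4057, 0.0443]
tcp_rot: [0.0, -0.0, 1.0, -0.001]
ft_force: [-0.6, 0.8, -1.3]
grip_width: 0.46
gripper_force: 35.6
```

Call:
arm_command([
  {"tx": 0, "ty": 0, "tz": 0.06, "rx": 0, "ry": 0, "rz": 0},
  {"tx": 0, "ty": 0, "tz": 0, "rx": 0, "ry": 0, "rz": 0},
  {"tx": 0, "ty": 0, "tz": 0, "rx": 0, "ry": 0, "rz": 0},
  {"tx": 0, "ty": 0, "tz": 0, "rx": 0, "ry": 0, "rz": 0},
  {"tx": 0, "ty": 0, "tz": 0, "rx": 0, "ry": 0, "rz": 0},
])

```text
t: 6.5
ee_pos: [0.3939, -0.4054, 0.0414]
tcp_rot: [0.0, -0.0, 1.0, -0.0]
ft_force: [0.5, 0.3, -0.5]
grip_width: 0.458
gripper_force: 35.6
```

Call:
arm_command([
  {"tx": 0, "ty": 0, "tz": 0, "rx": 0, "ry": 0, "rz": 0},
  {"tx": 0, "ty": 0, "tz": 0, "rx": 0, "ry": 0, "rz": 0},
  {"tx": 0, "ty": 0, "tz": 0, "rx": 0, "ry": 0, "rz": 0},
  {"tx": 0, "ty": 0, "tz": 0, "rx": 0, "ry": 0, "rz": 0},
  {"tx": 0, "ty": 0, "tz": 0, "rx": 0, "ry": 0, "rz": 0},
], jaw=0.4)

```text
t: 6.92
ee_pos: [0.3938, -0.4053, 0.0412]
tcp_rot: [0.0, -0.0, 1.0, -0.0]
ft_force: [0.3, -0.3, 0.1]
grip_width: 0.698
gripper_force: 0.0
```

Call:
arm_command([
  {"tx": 0, "ty": 0, "tz": -0.3, "rx": 0, "ry": 0, "rz": 0},
  {"tx": 0, "ty": 0, "tz": -0.8, "rx": 0, "ry": 0, "rz": 0},
  {"tx": 0, "ty": 0, "tz": -0.8, "rx": 0, "ry": 0, "rz": 0},
  {"tx": 0, "ty": 0, "tz": -0.85, "rx": 0, "ry": 0, "rz": 0},
  {"tx": 0, "ty": 0, "tz": -0.7, "rx": 0, "ry": 0, "rz": 0},
])

```text
t: 7.33
ee_pos: [0.3941, -0.4057, 0.1827]
tcp_rot: [0.001, -0.0, 1.0, -0.001]
ft_force: [0.7, -0.8, 0.3]
grip_width: 0.701
gripper_force: 0.0
```

Call:
arm_command([
  {"tx": -0.322, "ty": 0.5, "tz": 0, "rx": 0, "ry": 0, "rz": 0},
  {"tx": -0.322, "ty": 0.97, "tz": 0, "rx": 0, "ry": 0, "rz": 0},
  {"tx": -0.322, "ty": 0.97, "tz": 0, "rx": 0, "ry": 0, "rz": 0},
  {"tx": -0.322, "ty": 0.97, "tz": 0, "rx": 0, "ry": 0, "rz": 0},
  {"tx": -0.322, "ty": 0.97, "tz": 0, "rx": 0, "ry": 0, "rz": 0},
])

```text
t: 7.75
ee_pos: [0.4583, -0.2285, 0.1803]
tcp_rot: [0.001, 0.0, 1.0, -0.0]
ft_force: [0.1, 0.6, -0.7]
grip_width: 0.703
gripper_force: 0.0
```

Call:
arm_command([
  {"tx": -0.322, "ty": 0.97, "tz": 0, "rx": 0, "ry": 0, "rz": 0},
  {"tx": -0.322, "ty": 0.97, "tz": 0, "rx": 0, "ry": 0, "rz": 0},
  {"tx": -0.322, "ty": 0.97, "tz": 0, "rx": 0, "ry": 0, "rz": 0},
  {"tx": -0.322, "ty": 0.97, "tz": 0, "rx": 0, "ry": 0, "rz": 0},
  {"tx": -0.322, "ty": 0.97, "tz": 0, "rx": 0, "ry": 0, "rz": 0},
])

```text
t: 8.17
ee_pos: [0.5228, -0.034, 0.1805]
tcp_rot: [0.001, -0.0, 1.0, -0.0]
ft_force: [0.9, -0.7, -0.1]
grip_width: 0.695
gripper_force: 0.0
```

Call:
arm_command([
  {"tx": -0.322, "ty": 0.97, "tz": 0, "rx": 0, "ry": 0, "rz": 0},
  {"tx": -0.322, "ty": 0.97, "tz": 0, "rx": 0, "ry": 0, "rz": 0},
  {"tx": -0.322, "ty": 0.97, "tz": 0, "rx": 0, "ry": 0, "rz": 0},
  {"tx": -0.322, "ty": 0.97, "tz": 0, "rx": 0, "ry": 0, "rz": 0},
  {"tx": -0.322, "ty": 0.63, "tz": 0, "rx": 0, "ry": 0, "rz": 0},
])

```text
t: 8.58
ee_pos: [0.5867, 0.1483, 0.1804]
tcp_rot: [0.0, -0.001, 1.0, 0.0]
ft_force: [0.8, -0.4, -0.3]
grip_width: 0.697
gripper_force: 0.0
```

Call:
arm_command([
  {"tx": 0, "ty": 0, "tz": 0, "rx": 0, "ry": 0, "rz": 0},
  {"tx": 0, "ty": 0, "tz": 0, "rx": 0, "ry": 0, "rz": 0},
  {"tx": 0, "ty": 0, "tz": 0, "rx": 0, "ry": 0, "rz": 0},
  {"tx": 0, "ty": 0, "tz": 0, "rx": 0, "ry": 0, "rz": 0},
  {"tx": 0, "ty": 0, "tz": 0, "rx": 0, "ry": 0, "rz": 0},
])

```text
t: 9.0
ee_pos: [0.5865, 0.1432, 0.1795]
tcp_rot: [0.0, 0.001, 1.0, -0.0]
ft_force: [0.1, 0.2, -0.3]
grip_width: 0.699
gripper_force: 0.0
```

```bash
python3 - <<'E'
from h import *
p,W=see("side")
for h in (.066,.071):print([c for c in caps(W,ztop=h,box=(.3,.8,-.5,.3)) if c[2]<60])
p,W=see("wrist");print(bot.sense()["ee_pos"]);print(caps(W,ztop=.074))
E
```

```text
[(664, -194, 55, 663, -194, np.float64(69.2), 0.82), (563, -303, 55, 563, -303, np.float64(69.3), 0.86), (550, -201, 55, 549, -202, np.float64(69.3), 0.84), (425, -96, 55, 425, -97, np.float64(68.8), 0.8), (392, -406, 43, 392, -406, np.float64(65.3), 0.83)]
[(664, -194, 55, 663, -193, np.float64(69.3), 0.81), (588, 143, 45, 586, 140, np.float64(73.2), 0.56), (564, -303, 55, 563, -303, np.float64(69.3), 0.85), (550, -201, 55, 550, -201, np.float64(69.4), 0.82), (486, 229, 47, 487, 227, np.float64(72.8), 0.43), (425, -96, 55, 425, -96, np.float64(69.2), 0.78), (395, -406, 35, 395, -406, np.float64(66.5), 0.65)]
[0.58657459 0.14337391 0.17942982]
[(586, 146, 43, 585, 146, np.float64(74.3), 0.9), (484, 234, 42, 484, 234, np.float64(74.3), 0.93)]
```

Call:
arm_command([
  {"tx": 0, "ty": 0, "tz": 0.9, "rx": 0, "ry": 0, "rz": 0},
  {"tx": 0, "ty": 0, "tz": 0.9, "rx": 0, "ry": 0, "rz": 0},
  {"tx": 0, "ty": 0, "tz": 0.8, "rx": 0, "ry": 0, "rz": 0},
  {"tx": 0, "ty": 0, "tz": 0.5, "rx": 0, "ry": 0, "rz": 0},
  {"tx": 0, "ty": 0, "tz": 0.2, "rx": 0, "ry": 0, "rz": 0},
])

```text
t: 9.52
ee_pos: [0.5837, 0.1436, 0.0433]
tcp_rot: [-0.003, 0.0, 1.0, -0.0]
ft_force: [-0.6, 1.0, -0.5]
grip_width: 0.698
gripper_force: 0.0
```

Call:
arm_command([
  {"tx": 0, "ty": 0, "tz": 0, "rx": 0, "ry": 0, "rz": 0},
  {"tx": 0, "ty": 0, "tz": 0, "rx": 0, "ry": 0, "rz": 0},
  {"tx": 0, "ty": 0, "tz": 0, "rx": 0, "ry": 0, "rz": 0},
  {"tx": 0, "ty": 0, "tz": 0, "rx": 0, "ry": 0, "rz": 0},
  {"tx": 0, "ty": 0, "tz": 0, "rx": 0, "ry": 0, "rz": 0},
])

```text
t: 9.93
ee_pos: [0.5879, 0.1445, 0.049]
tcp_rot: [0.002, -0.0, 1.0, 0.0]
ft_force: [0.6, -0.1, 0.3]
grip_width: 0.704
gripper_force: 0.0
```

Call:
arm_command([
  {"tx": 0, "ty": 0, "tz": 0, "rx": 0, "ry": 0, "rz": 0},
  {"tx": 0, "ty": 0, "tz": 0, "rx": 0, "ry": 0, "rz": 0},
  {"tx": 0, "ty": 0, "tz": 0, "rx": 0, "ry": 0, "rz": 0},
  {"tx": 0, "ty": 0, "tz": 0, "rx": 0, "ry": 0, "rz": 0},
  {"tx": 0, "ty": 0, "tz": 0, "rx": 0, "ry": 0, "rz": 0},
], jaw=-1, grip_force=35)

```text
t: 10.35
ee_pos: [0.5876, 0.1447, 0.0485]
tcp_rot: [0.001, -0.0, 1.0, 0.0]
ft_force: [-1.2, 1.1, 6.1]
grip_width: 0.46
gripper_force: 34.6
```

Call:
arm_command([
  {"tx": 0, "ty": 0, "tz": -0.3, "rx": 0, "ry": 0, "rz": 0},
  {"tx": 0, "ty": 0, "tz": -0.8, "rx": 0, "ry": 0, "rz": 0},
  {"tx": 0, "ty": 0, "tz": -0.8, "rx": 0, "ry": 0, "rz": 0},
  {"tx": 0, "ty": 0, "tz": -0.8, "rx": 0, "ry": 0, "rz": 0},
  {"tx": 0, "ty": 0, "tz": -0.6, "rx": 0, "ry": 0, "rz": 0},
])

```text
t: 10.77
ee_pos: [0.5872, 0.1445, 0.1826]
tcp_rot: [0.001, -0.0, 1.0, 0.0]
ft_force: [1.0, 0.2, -0.5]
grip_width: 0.459
gripper_force: 35.5
```

Call:
arm_command([
  {"tx": 0.219, "ty": -0.5, "tz": 0, "rx": 0, "ry": 0, "rz": 0},
  {"tx": 0.219, "ty": -0.9, "tz": 0, "rx": 0, "ry": 0, "rz": 0},
  {"tx": 0.219, "ty": -0.9, "tz": 0, "rx": 0, "ry": 0, "rz": 0},
  {"tx": 0.219, "ty": -0.9, "tz": 0, "rx": 0, "ry": 0, "rz": 0},
  {"tx": 0.219, "ty": -0.9, "tz": 0, "rx": 0, "ry": 0, "rz": 0},
])

```text
t: 11.18
ee_pos: [0.542, -0.0207, 0.1797]
tcp_rot: [0.0, -0.001, 1.0, -0.0]
ft_force: [-0.6, 0.3, -1.7]
grip_width: 0.461
gripper_force: 35.5
```

Call:
arm_command([
  {"tx": 0.219, "ty": -0.9, "tz": 0, "rx": 0, "ry": 0, "rz": 0},
  {"tx": 0.219, "ty": -0.9, "tz": 0, "rx": 0, "ry": 0, "rz": 0},
  {"tx": 0.219, "ty": -0.9, "tz": 0, "rx": 0, "ry": 0, "rz": 0},
  {"tx": 0.219, "ty": -0.9, "tz": 0, "rx": 0, "ry": 0, "rz": 0},
  {"tx": 0.219, "ty": -0.9, "tz": 0, "rx": 0, "ry": 0, "rz": 0},
])

```text
t: 11.6
ee_pos: [0.4983, -0.2011, 0.1798]
tcp_rot: [0.0, -0.0, 1.0, -0.0]
ft_force: [0.3, 0.4, -0.3]
grip_width: 0.46
gripper_force: 35.5
```

Call:
arm_command([
  {"tx": 0.219, "ty": -0.9, "tz": 0, "rx": 0, "ry": 0, "rz": 0},
  {"tx": 0.219, "ty": -0.9, "tz": 0, "rx": 0, "ry": 0, "rz": 0},
  {"tx": 0.219, "ty": -0.9, "tz": 0, "rx": 0, "ry": 0, "rz": 0},
  {"tx": 0.219, "ty": -0.9, "tz": 0, "rx": 0, "ry": 0, "rz": 0},
  {"tx": 0.219, "ty": -0.46, "tz": 0, "rx": 0, "ry": 0, "rz": 0},
])

```text
t: 12.02
ee_pos: [0.4543, -0.3659, 0.1798]
tcp_rot: [0.0, 0.001, 1.0, -0.001]
ft_force: [0.6, 0.9, -0.5]
grip_width: 0.46
gripper_force: 35.5
```

Call:
arm_command([
  {"tx": 0, "ty": 0, "tz": 0, "rx": 0, "ry": 0, "rz": 0},
  {"tx": 0, "ty": 0, "tz": 0.9, "rx": 0, "ry": 0, "rz": 0},
  {"tx": 0, "ty": 0, "tz": 0.9, "rx": 0, "ry": 0, "rz": 0},
  {"tx": 0, "ty": 0, "tz": 0.8, "rx": 0, "ry": 0, "rz": 0},
  {"tx": 0, "ty": 0, "tz": 0.4, "rx": 0, "ry": 0, "rz": 0},
])

```text
t: 12.43
ee_pos: [0.4536, -0.359, 0.0552]
tcp_rot: [-0.002, -0.0, 1.0, 0.003]
ft_force: [-0.6, 0.4, -1.0]
grip_width: 0.459
gripper_force: 35.5
```

Call:
arm_command([
  {"tx": 0, "ty": 0, "tz": 0.1, "rx": 0, "ry": 0, "rz": 0},
  {"tx": 0, "ty": 0, "tz": 0.1, "rx": 0, "ry": 0, "rz": 0},
  {"tx": 0, "ty": 0, "tz": 0.1, "rx": 0, "ry": 0, "rz": 0},
  {"tx": 0, "ty": 0, "tz": 0.1, "rx": 0, "ry": 0, "rz": 0},
  {"tx": 0, "ty": 0, "tz": 0.0, "rx": 0, "ry": 0, "rz": 0},
])

```text
t: 12.85
ee_pos: [0.456, -0.3623, 0.0439]
tcp_rot: [0.0, -0.0, 1.0, -0.001]
ft_force: [0.1, 0.2, -1.3]
grip_width: 0.458
gripper_force: 35.6
```

Call:
arm_command([
  {"tx": 0, "ty": 0, "tz": 0.06, "rx": 0, "ry": 0, "rz": 0},
  {"tx": 0, "ty": 0, "tz": 0, "rx": 0, "ry": 0, "rz": 0},
  {"tx": 0, "ty": 0, "tz": 0, "rx": 0, "ry": 0, "rz": 0},
  {"tx": 0, "ty": 0, "tz": 0, "rx": 0, "ry": 0, "rz": 0},
  {"tx": 0, "ty": 0, "tz": 0, "rx": 0, "ry": 0, "rz": 0},
])

```text
t: 13.27
ee_pos: [0.4556, -0.3621, 0.041]
tcp_rot: [0.0, -0.0, 1.0, -0.0]
ft_force: [-0.8, 0.3, -0.9]
grip_width: 0.461
gripper_force: 35.6
```

Call:
arm_command([
  {"tx": 0, "ty": 0, "tz": 0, "rx": 0, "ry": 0, "rz": 0},
  {"tx": 0, "ty": 0, "tz": 0, "rx": 0, "ry": 0, "rz": 0},
  {"tx": 0, "ty": 0, "tz": 0, "rx": 0, "ry": 0, "rz": 0},
  {"tx": 0, "ty": 0, "tz": 0, "rx": 0, "ry": 0, "rz": 0},
  {"tx": 0, "ty": 0, "tz": 0, "rx": 0, "ry": 0, "rz": 0},
], jaw=0.4)

```text
t: 13.68
ee_pos: [0.4556, -0.362, 0.0409]
tcp_rot: [0.0, -0.0, 1.0, -0.0]
ft_force: [-0.7, 0.1, 0.4]
grip_width: 0.696
gripper_force: 0.0
```

Call:
arm_command([
  {"tx": 0, "ty": 0, "tz": -0.3, "rx": 0, "ry": 0, "rz": 0},
  {"tx": 0, "ty": 0, "tz": -0.8, "rx": 0, "ry": 0, "rz": 0},
  {"tx": 0, "ty": 0, "tz": -0.8, "rx": 0, "ry": 0, "rz": 0},
  {"tx": 0, "ty": 0, "tz": -0.85, "rx": 0, "ry": 0, "rz": 0},
  {"tx": 0, "ty": 0, "tz": -0.7, "rx": 0, "ry": 0, "rz": 0},
])

```text
t: 14.1
ee_pos: [0.4559, -0.3624, 0.1823]
tcp_rot: [0.001, -0.0, 1.0, -0.001]
ft_force: [0.8, -0.5, 0.3]
grip_width: 0.705
gripper_force: 0.0
```

Call:
arm_command([
  {"tx": -0.042, "ty": 0.5, "tz": 0, "rx": 0, "ry": 0, "rz": 0},
  {"tx": -0.042, "ty": 0.87, "tz": 0, "rx": 0, "ry": 0, "rz": 0},
  {"tx": -0.042, "ty": 0.87, "tz": 0, "rx": 0, "ry": 0, "rz": 0},
  {"tx": -0.042, "ty": 0.87, "tz": 0, "rx": 0, "ry": 0, "rz": 0},
  {"tx": -0.042, "ty": 0.87, "tz": 0, "rx": 0, "ry": 0, "rz": 0},
])

```text
t: 14.52
ee_pos: [0.4637, -0.2015, 0.1799]
tcp_rot: [0.0, 0.0, 1.0, -0.0]
ft_force: [0.6, 0.6, -0.4]
grip_width: 0.702
gripper_force: 0.0
```

Call:
arm_command([
  {"tx": -0.042, "ty": 0.87, "tz": 0, "rx": 0, "ry": 0, "rz": 0},
  {"tx": -0.042, "ty": 0.87, "tz": 0, "rx": 0, "ry": 0, "rz": 0},
  {"tx": -0.042, "ty": 0.87, "tz": 0, "rx": 0, "ry": 0, "rz": 0},
  {"tx": -0.042, "ty": 0.87, "tz": 0, "rx": 0, "ry": 0, "rz": 0},
  {"tx": -0.042, "ty": 0.87, "tz": 0, "rx": 0, "ry": 0, "rz": 0},
])

```text
t: 14.93
ee_pos: [0.4721, -0.0272, 0.1799]
tcp_rot: [0.001, -0.0, 1.0, -0.0]
ft_force: [0.6, 0.4, -0.2]
grip_width: 0.698
gripper_force: 0.0
```

Call:
arm_command([
  {"tx": -0.042, "ty": 0.87, "tz": 0, "rx": 0, "ry": 0, "rz": 0},
  {"tx": -0.042, "ty": 0.87, "tz": 0, "rx": 0, "ry": 0, "rz": 0},
  {"tx": -0.042, "ty": 0.87, "tz": 0, "rx": 0, "ry": 0, "rz": 0},
  {"tx": -0.042, "ty": 0.87, "tz": 0, "rx": 0, "ry": 0, "rz": 0},
  {"tx": -0.042, "ty": 0.87, "tz": 0, "rx": 0, "ry": 0, "rz": 0},
])

```text
t: 15.35
ee_pos: [0.4804, 0.147, 0.18]
tcp_rot: [0.001, -0.0, 1.0, 0.0]
ft_force: [0.6, 0.0, 0.5]
grip_width: 0.699
gripper_force: 0.0
```

Call:
arm_command([
  {"tx": -0.042, "ty": 0.87, "tz": 0, "rx": 0, "ry": 0, "rz": 0},
  {"tx": -0.042, "ty": 0.87, "tz": 0, "rx": 0, "ry": 0, "rz": 0},
  {"tx": -0.042, "ty": 0.48, "tz": 0, "rx": 0, "ry": 0, "rz": 0},
  {"tx": 0, "ty": 0, "tz": 0, "rx": 0, "ry": 0, "rz": 0},
  {"tx": 0, "ty": 0, "tz": 0, "rx": 0, "ry": 0, "rz": 0},
])

```text
t: 15.77
ee_pos: [0.4852, 0.2349, 0.1794]
tcp_rot: [0.0, -0.002, 1.0, -0.0]
ft_force: [0.6, -0.7, 0.8]
grip_width: 0.7
gripper_force: 0.0
```

```bash
python3 - <<'E'
from h import *
p,W=see("side")
print([c for c in caps(W,ztop=.066,box=(.3,.8,-.5,.3)) if c[2]<60])
p,W=see("wrist");print(bot.sense()["ee_pos"]);print(caps(W,ztop=.074))
E
```

```text
[(664, -193, 57, 663, -194, np.float64(69.4), 0.79), (563, -304, 56, 562, -303, np.float64(69.3), 0.81), (547, -93, 38, 547, -92, np.float64(62.4), 0.55), (549, -201, 56, 549, -202, np.float64(69.4), 0.82), (454, -363, 44, 455, -364, np.float64(65.5), 0.8), (426, -95, 57, 426, -97, np.float64(68.8), 0.72), (392, -407, 43, 392, -406, np.float64(65.6), 0.82)]
[0.48537873 0.23335727 0.17916394]
[(484, 235, 42, 484, 235, np.float64(74.4), 0.92)]
```

Both placed pots stand in the tray. I'm at pot 3 now.

Call:
arm_command([
  {"tx": 0, "ty": 0, "tz": 0.9, "rx": 0, "ry": 0, "rz": 0},
  {"tx": 0, "ty": 0, "tz": 0.9, "rx": 0, "ry": 0, "rz": 0},
  {"tx": 0, "ty": 0, "tz": 0.8, "rx": 0, "ry": 0, "rz": 0},
  {"tx": 0, "ty": 0, "tz": 0.5, "rx": 0, "ry": 0, "rz": 0},
  {"tx": 0, "ty": 0, "tz": 0.2, "rx": 0, "ry": 0, "rz": 0},
])

```text
t: 16.28
ee_pos: [0.483, 0.2319, 0.0435]
tcp_rot: [-0.003, 0.001, 1.0, -0.001]
ft_force: [-0.5, 0.2, 0.3]
grip_width: 0.701
gripper_force: 0.0
```

Call:
arm_command([
  {"tx": 0, "ty": 0, "tz": 0, "rx": 0, "ry": 0, "rz": 0},
  {"tx": 0, "ty": 0, "tz": 0, "rx": 0, "ry": 0, "rz": 0},
  {"tx": 0, "ty": 0, "tz": 0, "rx": 0, "ry": 0, "rz": 0},
  {"tx": 0, "ty": 0, "tz": 0, "rx": 0, "ry": 0, "rz": 0},
  {"tx": 0, "ty": 0, "tz": 0, "rx": 0, "ry": 0, "rz": 0},
])

```text
t: 16.7
ee_pos: [0.4867, 0.2342, 0.0484]
tcp_rot: [0.001, -0.0, 1.0, 0.0]
ft_force: [0.0, 1.2, 0.7]
grip_width: 0.702
gripper_force: 0.0
```

Call:
arm_command([
  {"tx": 0, "ty": 0, "tz": 0, "rx": 0, "ry": 0, "rz": 0},
  {"tx": 0, "ty": 0, "tz": 0, "rx": 0, "ry": 0, "rz": 0},
  {"tx": 0, "ty": 0, "tz": 0, "rx": 0, "ry": 0, "rz": 0},
  {"tx": 0, "ty": 0, "tz": 0, "rx": 0, "ry": 0, "rz": 0},
  {"tx": 0, "ty": 0, "tz": 0, "rx": 0, "ry": 0, "rz": 0},
], jaw=-1, grip_force=35)

```text
t: 17.12
ee_pos: [0.4861, 0.2343, 0.048]
tcp_rot: [0.001, -0.0, 1.0, 0.0]
ft_force: [-1.6, -0.2, 6.7]
grip_width: 0.46
gripper_force: 34.4
```

Call:
arm_command([
  {"tx": 0, "ty": 0, "tz": -0.3, "rx": 0, "ry": 0, "rz": 0},
  {"tx": 0, "ty": 0, "tz": -0.8, "rx": 0, "ry": 0, "rz": 0},
  {"tx": 0, "ty": 0, "tz": -0.8, "rx": 0, "ry": 0, "rz": 0},
  {"tx": 0, "ty": 0, "tz": -0.8, "rx": 0, "ry": 0, "rz": 0},
  {"tx": 0, "ty": 0, "tz": -0.6, "rx": 0, "ry": 0, "rz": 0},
])

```text
t: 17.53
ee_pos: [0.4861, 0.2343, 0.1824]
tcp_rot: [0.001, -0.0, 1.0, 0.0]
ft_force: [1.0, 1.0, -1.0]
grip_width: 0.459
gripper_force: 35.4
```

Call:
arm_command([
  {"tx": 0.1325, "ty": -0.5, "tz": 0, "rx": 0, "ry": 0, "rz": 0},
  {"tx": 0.1325, "ty": -0.945, "tz": 0, "rx": 0, "ry": 0, "rz": 0},
  {"tx": 0.1325, "ty": -0.945, "tz": 0, "rx": 0, "ry": 0, "rz": 0},
  {"tx": 0.1325, "ty": -0.945, "tz": 0, "rx": 0, "ry": 0, "rz": 0},
  {"tx": 0.1325, "ty": -0.945, "tz": 0, "rx": 0, "ry": 0, "rz": 0},
])

```text
t: 17.95
ee_pos: [0.4584, 0.0616, 0.1796]
tcp_rot: [0.0, -0.001, 1.0, -0.0]
ft_force: [-0.4, -0.3, -0.2]
grip_width: 0.458
gripper_force: 35.5
```

Call:
arm_command([
  {"tx": 0.1325, "ty": -0.945, "tz": 0, "rx": 0, "ry": 0, "rz": 0},
  {"tx": 0.1325, "ty": -0.945, "tz": 0, "rx": 0, "ry": 0, "rz": 0},
  {"tx": 0.1325, "ty": -0.945, "tz": 0, "rx": 0, "ry": 0, "rz": 0},
  {"tx": 0.1325, "ty": -0.945, "tz": 0, "rx": 0, "ry": 0, "rz": 0},
  {"tx": 0.1325, "ty": -0.945, "tz": 0, "rx": 0, "ry": 0, "rz": 0},
])

```text
t: 18.37
ee_pos: [0.432, -0.1278, 0.1797]
tcp_rot: [0.0, -0.0, 1.0, -0.0]
ft_force: [0.6, -0.1, -0.7]
grip_width: 0.46
gripper_force: 35.5
```

Call:
arm_command([
  {"tx": 0.1325, "ty": -0.945, "tz": 0, "rx": 0, "ry": 0, "rz": 0},
  {"tx": 0.1325, "ty": -0.945, "tz": 0, "rx": 0, "ry": 0, "rz": 0},
  {"tx": 0.1325, "ty": -0.945, "tz": 0, "rx": 0, "ry": 0, "rz": 0},
  {"tx": 0.1325, "ty": -0.945, "tz": 0, "rx": 0, "ry": 0, "rz": 0},
  {"tx": 0.1325, "ty": -0.665, "tz": 0, "rx": 0, "ry": 0, "rz": 0},
])

```text
t: 18.78
ee_pos: [0.4055, -0.3072, 0.1798]
tcp_rot: [0.0, 0.0, 1.0, -0.001]
ft_force: [0.6, -0.1, -0.4]
grip_width: 0.459
gripper_force: 35.5
```

Call:
arm_command([
  {"tx": 0, "ty": 0, "tz": 0, "rx": 0, "ry": 0, "rz": 0},
  {"tx": 0, "ty": 0, "tz": 0.9, "rx": 0, "ry": 0, "rz": 0},
  {"tx": 0, "ty": 0, "tz": 0.9, "rx": 0, "ry": 0, "rz": 0},
  {"tx": 0, "ty": 0, "tz": 0.8, "rx": 0, "ry": 0, "rz": 0},
  {"tx": 0, "ty": 0, "tz": 0.4, "rx": 0, "ry": 0, "rz": 0},
])

```text
t: 19.2
ee_pos: [0.4045, -0.3014, 0.0555]
tcp_rot: [-0.002, -0.0, 1.0, 0.002]
ft_force: [0.1, 0.7, -1.1]
grip_width: 0.46
gripper_force: 35.6
```

Call:
arm_command([
  {"tx": 0, "ty": 0, "tz": 0.1, "rx": 0, "ry": 0, "rz": 0},
  {"tx": 0, "ty": 0, "tz": 0.1, "rx": 0, "ry": 0, "rz": 0},
  {"tx": 0, "ty": 0, "tz": 0.1, "rx": 0, "ry": 0, "rz": 0},
  {"tx": 0, "ty": 0, "tz": 0.1, "rx": 0, "ry": 0, "rz": 0},
  {"tx": 0, "ty": 0, "tz": 0.0, "rx": 0, "ry": 0, "rz": 0},
])

```text
t: 19.62
ee_pos: [0.4067, -0.3044, 0.0434]
tcp_rot: [0.0, -0.0, 1.0, -0.001]
ft_force: [0.3, 0.9, -0.3]
grip_width: 0.457
gripper_force: 35.6
```

Call:
arm_command([
  {"tx": 0, "ty": 0, "tz": 0.05, "rx": 0, "ry": 0, "rz": 0},
  {"tx": 0, "ty": 0, "tz": 0, "rx": 0, "ry": 0, "rz": 0},
  {"tx": 0, "ty": 0, "tz": 0, "rx": 0, "ry": 0, "rz": 0},
  {"tx": 0, "ty": 0, "tz": 0, "rx": 0, "ry": 0, "rz": 0},
  {"tx": 0, "ty": 0, "tz": 0, "rx": 0, "ry": 0, "rz": 0},
])

```text
t: 20.03
ee_pos: [0.4064, -0.3042, 0.041]
tcp_rot: [0.0, -0.0, 1.0, -0.0]
ft_force: [0.5, 0.8, -1.1]
grip_width: 0.463
gripper_force: 35.6
```

Call:
arm_command([
  {"tx": 0, "ty": 0, "tz": 0, "rx": 0, "ry": 0, "rz": 0},
  {"tx": 0, "ty": 0, "tz": 0, "rx": 0, "ry": 0, "rz": 0},
  {"tx": 0, "ty": 0, "tz": 0, "rx": 0, "ry": 0, "rz": 0},
  {"tx": 0, "ty": 0, "tz": 0, "rx": 0, "ry": 0, "rz": 0},
  {"tx": 0, "ty": 0, "tz": 0, "rx": 0, "ry": 0, "rz": 0},
], jaw=0.4)

```text
t: 20.45
ee_pos: [0.4063, -0.3041, 0.0408]
tcp_rot: [0.0, -0.0, 1.0, -0.0]
ft_force: [-0.5, 1.3, -1.2]
grip_width: 0.701
gripper_force: 0.0
```

Call:
arm_command([
  {"tx": 0, "ty": 0, "tz": -0.3, "rx": 0, "ry": 0, "rz": 0},
  {"tx": 0, "ty": 0, "tz": -0.8, "rx": 0, "ry": 0, "rz": 0},
  {"tx": 0, "ty": 0, "tz": -0.8, "rx": 0, "ry": 0, "rz": 0},
  {"tx": 0, "ty": 0, "tz": -0.85, "rx": 0, "ry": 0, "rz": 0},
  {"tx": 0, "ty": 0, "tz": -0.7, "rx": 0, "ry": 0, "rz": 0},
])

```text
t: 20.87
ee_pos: [0.4065, -0.3042, 0.1811]
tcp_rot: [0.0, -0.0, 1.0, -0.001]
ft_force: [1.1, 0.1, 0.7]
grip_width: 0.7
gripper_force: 0.0
```

Call:
arm_command([
  {"tx": -0.5, "ty": 0.015, "tz": 0, "rx": 0, "ry": 0, "rz": 0},
  {"tx": -0.9, "ty": 0.015, "tz": 0, "rx": 0, "ry": 0, "rz": 0},
  {"tx": -0.9, "ty": 0.015, "tz": 0, "rx": 0, "ry": 0, "rz": 0},
  {"tx": -0.9, "ty": 0.015, "tz": 0, "rx": 0, "ry": 0, "rz": 0},
  {"tx": -0.7, "ty": 0, "tz": 0, "rx": 0, "ry": 0, "rz": 0},
], jaw=0.7)

```text
t: 21.28
ee_pos: [0.5646, -0.3012, 0.1789]
tcp_rot: [0.0, -0.0, 1.0, -0.0]
ft_force: [-0.9, -0.3, -0.6]
grip_width: 0.849
gripper_force: 0.0
```

Call:
arm_command([
  {"tx": 0, "ty": 0, "tz": 0, "rx": 0, "ry": 0, "rz": 0},
  {"tx": 0, "ty": 0, "tz": 0, "rx": 0, "ry": 0, "rz": 0},
  {"tx": 0, "ty": 0, "tz": 0, "rx": 0, "ry": 0, "rz": 0},
  {"tx": 0, "ty": 0, "tz": 0, "rx": 0, "ry": 0, "rz": 0},
  {"tx": 0, "ty": 0, "tz": 0, "rx": 0, "ry": 0, "rz": 0},
])

```text
t: 21.7
ee_pos: [0.5613, -0.3018, 0.179]
tcp_rot: [-0.0, 0.0, 1.0, -0.0]
ft_force: [0.8, 0.6, -0.3]
grip_width: 0.852
gripper_force: 0.0
```

```bash
cat > look.py <<'E'
from h import *
s=bot.sense();print("ee",(s["ee_pos"]*1000).round(1))
for n in("side","scene"):
    p,W=see(n)
    for h in (.066,.071):print(n,[tuple(map(float,c)) for c in caps(W,ztop=h,box=(.3,.8,-.5,.3)) if c[2]<60 and c[-1]>.5])
p,W=see("wrist");print("wrist",[tuple(map(float,c)) for c in caps(W,ztop=.070) if c[-1]>.5])
E
python3 look.py
```

```text
ee [ 561.3 -301.8  179. ]
side [(663.0, -193.0, 56.0, 663.0, -194.0, 69.3, 0.82), (562.0, -303.0, 57.0, 562.0, -303.0, 69.3, 0.81), (551.0, -201.0, 56.0, 550.0, -201.0, 69.2, 0.81), (454.0, -362.0, 45.0, 455.0, -364.0, 65.1, 0.76), (425.0, -96.0, 57.0, 425.0, -96.0, 69.3, 0.77), (406.0, -307.0, 43.0, 406.0, -307.0, 65.5, 0.81), (393.0, -406.0, 43.0, 392.0, -406.0, 65.8, 0.8)]
side [(663.0, -193.0, 55.0, 663.0, -193.0, 69.5, 0.82), (562.0, -302.0, 56.0, 563.0, -303.0, 69.6, 0.83), (550.0, -200.0, 56.0, 549.0, -201.0, 69.3, 0.8), (425.0, -95.0, 55.0, 425.0, -95.0, 69.4, 0.79), (405.0, -308.0, 40.0, 407.0, -309.0, 66.8, 0.51), (389.0, -405.0, 36.0, 390.0, -405.0, 66.5, 0.51)]
scene [(548.0, -91.0, 42.0, 548.0, -90.0, 64.2, 0.79), (457.0, -361.0, 43.0, 456.0, -360.0, 68.1, 0.7), (407.0, -306.0, 43.0, 407.0, -304.0, 68.0, 0.72), (393.0, -404.0, 42.0, 395.0, -402.0, 68.5, 0.58)]
scene [(663.0, -190.0, 56.0, 664.0, -190.0, 72.0, 0.79), (562.0, -299.0, 57.0, 563.0, -300.0, 72.2, 0.78), (548.0, -199.0, 56.0, 550.0, -198.0, 72.1, 0.76), (456.0, -360.0, 43.0, 456.0, -362.0, 68.1, 0.64), (425.0, -92.0, 56.0, 426.0, -93.0, 72.1, 0.81), (407.0, -305.0, 41.0, 407.0, -305.0, 68.0, 0.74)]
wrist [(561.0, -300.0, 54.0, 561.0, -300.0, 70.2, 0.93), (548.0, -198.0, 54.0, 548.0, -198.0, 70.3, 0.94), (454.0, -360.0, 41.0, 454.0, -360.0, 66.3, 0.93), (425.0, -94.0, 54.0, 427.0, -97.0, 70.3, 0.75), (406.0, -304.0, 40.0, 412.0, -304.0, 66.4, 0.57)]
```

Call:
arm_command([
  {"tx": 0, "ty": 0, "tz": 0.9, "rx": 0, "ry": 0, "rz": 0},
  {"tx": 0, "ty": 0, "tz": 0.9, "rx": 0, "ry": 0, "rz": 0},
  {"tx": 0, "ty": 0, "tz": 0.9, "rx": 0, "ry": 0, "rz": 0},
  {"tx": 0, "ty": 0, "tz": 0.5, "rx": 0, "ry": 0, "rz": 0},
  {"tx": 0, "ty": 0, "tz": 0.25, "rx": 0, "ry": 0, "rz": 0},
])

```text
t: 22.27
ee_pos: [0.5597, -0.3, 0.0369]
tcp_rot: [-0.002, -0.0, 1.0, 0.002]
ft_force: [-0.0, -0.0, 0.5]
grip_width: 0.85
gripper_force: 0.0
```

Call:
arm_command([
  {"tx": 0, "ty": 0, "tz": 0, "rx": 0, "ry": 0, "rz": 0},
  {"tx": 0, "ty": 0, "tz": 0, "rx": 0, "ry": 0, "rz": 0},
  {"tx": 0, "ty": 0, "tz": 0, "rx": 0, "ry": 0, "rz": 0},
  {"tx": 0, "ty": 0, "tz": 0, "rx": 0, "ry": 0, "rz": 0},
  {"tx": 0, "ty": 0, "tz": 0, "rx": 0, "ry": 0, "rz": 0},
])

```text
t: 22.68
ee_pos: [0.5634, -0.3024, 0.0428]
tcp_rot: [0.001, -0.0, 1.0, -0.001]
ft_force: [0.4, 0.1, 0.3]
grip_width: 0.851
gripper_force: 0.0
```

Call:
arm_command([
  {"tx": 0, "ty": 0, "tz": 0, "rx": 0, "ry": 0, "rz": 0},
  {"tx": 0, "ty": 0, "tz": 0, "rx": 0, "ry": 0, "rz": 0},
  {"tx": 0, "ty": 0, "tz": 0, "rx": 0, "ry": 0, "rz": 0},
  {"tx": 0, "ty": 0, "tz": 0, "rx": 0, "ry": 0, "rz": 0},
  {"tx": 0, "ty": 0, "tz": 0, "rx": 0, "ry": 0, "rz": 0},
], jaw=-1, grip_force=45)

```text
t: 23.1
ee_pos: [0.5631, -0.3018, 0.0424]
tcp_rot: [0.001, -0.0, 1.0, -0.0]
ft_force: [-0.1, 2.1, 6.6]
grip_width: 0.597
gripper_force: 45.6
```

Call:
arm_command([
  {"tx": 0, "ty": 0, "tz": -0.3, "rx": 0, "ry": 0, "rz": 0},
  {"tx": 0, "ty": 0, "tz": -0.8, "rx": 0, "ry": 0, "rz": 0},
  {"tx": 0, "ty": 0, "tz": -0.8, "rx": 0, "ry": 0, "rz": 0},
  {"tx": 0, "ty": 0, "tz": -0.85, "rx": 0, "ry": 0, "rz": 0},
  {"tx": 0, "ty": 0, "tz": -0.7, "rx": 0, "ry": 0, "rz": 0},
])

```text
t: 23.52
ee_pos: [0.5625, -0.3017, 0.182]
tcp_rot: [0.001, -0.0, 1.0, -0.001]
ft_force: [1.0, -0.2, -1.2]
grip_width: 0.598
gripper_force: 47.2
```

Call:
arm_command([
  {"tx": -0.025, "ty": 0.5, "tz": 0, "rx": 0, "ry": 0, "rz": 0},
  {"tx": -0.025, "ty": 0.95, "tz": 0, "rx": 0, "ry": 0, "rz": 0},
  {"tx": -0.025, "ty": 0.95, "tz": 0, "rx": 0, "ry": 0, "rz": 0},
  {"tx": -0.025, "ty": 0.95, "tz": 0, "rx": 0, "ry": 0, "rz": 0},
  {"tx": -0.025, "ty": 0.95, "tz": 0, "rx": 0, "ry": 0, "rz": 0},
])

```text
t: 23.93
ee_pos: [0.5667, -0.128, 0.1795]
tcp_rot: [0.0, 0.0, 1.0, -0.0]
ft_force: [-0.1, 0.5, -1.1]
grip_width: 0.595
gripper_force: 47.3
```

Call:
arm_command([
  {"tx": -0.025, "ty": 0.95, "tz": 0, "rx": 0, "ry": 0, "rz": 0},
  {"tx": -0.025, "ty": 0.95, "tz": 0, "rx": 0, "ry": 0, "rz": 0},
  {"tx": -0.025, "ty": 0.95, "tz": 0, "rx": 0, "ry": 0, "rz": 0},
  {"tx": -0.025, "ty": 0.95, "tz": 0, "rx": 0, "ry": 0, "rz": 0},
  {"tx": -0.025, "ty": 0.95, "tz": 0, "rx": 0, "ry": 0, "rz": 0},
])

```text
t: 24.35
ee_pos: [0.5717, 0.0623, 0.1796]
tcp_rot: [0.0, -0.0, 1.0, -0.0]
ft_force: [1.4, 0.4, -1.1]
grip_width: 0.596
gripper_force: 47.3
```

Call:
arm_command([
  {"tx": -0.025, "ty": 0.95, "tz": 0, "rx": 0, "ry": 0, "rz": 0},
  {"tx": -0.025, "ty": 0.95, "tz": 0, "rx": 0, "ry": 0, "rz": 0},
  {"tx": -0.025, "ty": 0.95, "tz": 0, "rx": 0, "ry": 0, "rz": 0},
  {"tx": -0.025, "ty": 0.95, "tz": 0, "rx": 0, "ry": 0, "rz": 0},
  {"tx": -0.025, "ty": 0.72, "tz": 0, "rx": 0, "ry": 0, "rz": 0},
])

```text
t: 24.77
ee_pos: [0.5763, 0.2443, 0.1796]
tcp_rot: [0.0, -0.001, 1.0, 0.0]
ft_force: [0.1, 0.2, -0.8]
grip_width: 0.598
gripper_force: 47.3
```

Call:
arm_command([
  {"tx": 0, "ty": 0, "tz": 0, "rx": 0, "ry": 0, "rz": 0},
  {"tx": 0, "ty": 0, "tz": 0.9, "rx": 0, "ry": 0, "rz": 0},
  {"tx": 0, "ty": 0, "tz": 0.7, "rx": 0, "ry": 0, "rz": 0},
  {"tx": 0, "ty": 0, "tz": 0.4, "rx": 0, "ry": 0, "rz": 0},
  {"tx": 0, "ty": 0, "tz": 0.1, "rx": 0, "ry": 0, "rz": 0},
])

```text
t: 25.18
ee_pos: [0.574, 0.2403, 0.0912]
tcp_rot: [-0.003, -0.0, 1.0, -0.001]
ft_force: [-0.7, -0.4, -1.5]
grip_width: 0.597
gripper_force: 47.3
```

Call:
arm_command([
  {"tx": 0, "ty": 0, "tz": 0, "rx": 0, "ry": 0, "rz": 0},
  {"tx": 0, "ty": 0, "tz": 0, "rx": 0, "ry": 0, "rz": 0},
  {"tx": 0, "ty": 0, "tz": 0, "rx": 0, "ry": 0, "rz": 0},
  {"tx": 0, "ty": 0, "tz": 0, "rx": 0, "ry": 0, "rz": 0},
  {"tx": 0, "ty": 0, "tz": 0, "rx": 0, "ry": 0, "rz": 0},
])

```text
t: 25.6
ee_pos: [0.5779, 0.2414, 0.0964]
tcp_rot: [0.001, -0.0, 1.0, 0.0]
ft_force: [-0.6, -0.2, -1.0]
grip_width: 0.599
gripper_force: 47.3
```

```bash
python3 - <<'E'
from h import *
p,W=see("wrist");cv2.imwrite("pics/w2.png",p[:,:,::-1]);s=bot.sense();print(s["ee_pos"],s["ft_force"])
Q=W[np.abs(W[...,2]-.013)<.006];Q=Q[(Q[:,0]>.4)&(Q[:,0]<.7)&(Q[:,1]>.07)&(Q[:,1]<.3)]
for c in((.4965,.140),(.586,.1495),(.487,.2315),(.5765,.241)):
    q=Q[np.hypot(Q[:,0]-c[0],Q[:,1]-c[1])<.042][:,:2]*1000
    if len(q)>30:print(c,len(q),cv2.minAreaRect(q.astype(np.float32)))
E
```

```text
[0.57763431 0.24136206 0.0960073 ] [ 0.43994806 -1.0571067  -1.082856  ]
(0.4965, 0.14) 5284 ((496.27862548828125, 135.87283325195312), (62.46748352050781, 54.10820388793945), 5.925126075744629)
(0.586, 0.1495) 3558 ((588.905029296875, 146.10317993164062), (57.249874114990234, 54.21772384643555), 6.235254764556885)
(0.487, 0.2315) 6347 ((486.2097473144531, 232.70066833496094), (62.431209564208984, 62.414119720458984), 5.965286731719971)
(0.5765, 0.241) 1214 ((567.2623901367188, 241.13009643554688), (32.72710418701172, 62.43935775756836), 5.7837700843811035)
```

View pics/w2.png

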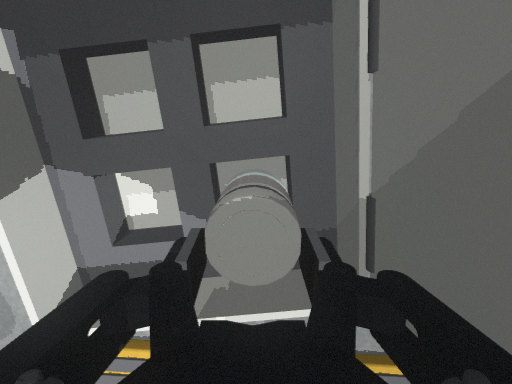

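The wrist view shows the held pot (252,235) above well3, centred between its walls at about x 217–290. The other three wells are empty. I'll lower it.

Call:
arm_command([
  {"tx": 0, "ty": 0, "tz": 0.25, "rx": 0, "ry": 0, "rz": 0},
  {"tx": 0, "ty": 0, "tz": 0.25, "rx": 0, "ry": 0, "rz": 0},
  {"tx": 0, "ty": 0, "tz": 0.25, "rx": 0, "ry": 0, "rz": 0},
  {"tx": 0, "ty": 0, "tz": 0.15, "rx": 0, "ry": 0, "rz": 0},
  {"tx": 0, "ty": 0, "tz": 0.05, "rx": 0, "ry": 0, "rz": 0},
])

```text
t: 26.07
ee_pos: [0.5755, 0.2409, 0.0545]
tcp_rot: [-0.002, -0.0, 1.0, -0.0]
ft_force: [-0.6, -0.1, 3.6]
grip_width: 0.599
gripper_force: 47.9
```

Call:
arm_command([
  {"tx": 0, "ty": 0, "tz": 0.05, "rx": 0, "ry": 0, "rz": 0},
  {"tx": 0, "ty": 0, "tz": 0.05, "rx": 0, "ry": 0, "rz": 0},
  {"tx": 0, "ty": 0, "tz": 0.02, "rx": 0, "ry": 0, "rz": 0},
  {"tx": 0, "ty": 0, "tz": 0, "rx": 0, "ry": 0, "rz": 0},
  {"tx": 0, "ty": 0, "tz": 0, "rx": 0, "ry": 0, "rz": 0},
])

```text
t: 26.48
ee_pos: [0.5781, 0.2412, 0.0547]
tcp_rot: [0.001, -0.0, 1.0, -0.0]
ft_force: [-5.5, -2.3, 13.6]
grip_width: 0.598
gripper_force: 49.2
```

Call:
arm_command([
  {"tx": 0, "ty": 0, "tz": 0, "rx": 0, "ry": 0, "rz": 0},
  {"tx": 0, "ty": 0, "tz": 0, "rx": 0, "ry": 0, "rz": 0},
  {"tx": 0, "ty": 0, "tz": 0, "rx": 0, "ry": 0, "rz": 0},
  {"tx": 0, "ty": 0, "tz": 0, "rx": 0, "ry": 0, "rz": 0},
  {"tx": 0, "ty": 0, "tz": 0, "rx": 0, "ry": 0, "rz": 0},
], jaw=0.7)

```text
t: 26.9
ee_pos: [0.5768, 0.2413, 0.0517]
tcp_rot: [-0.0, -0.0, 1.0, -0.0]
ft_force: [0.2, 0.6, -0.1]
grip_width: 0.852
gripper_force: 0.0
```

Call:
arm_command([
  {"tx": 0, "ty": 0, "tz": -0.3, "rx": 0, "ry": 0, "rz": 0},
  {"tx": 0, "ty": 0, "tz": -0.8, "rx": 0, "ry": 0, "rz": 0},
  {"tx": 0, "ty": 0, "tz": -0.8, "rx": 0, "ry": 0, "rz": 0},
  {"tx": 0, "ty": 0, "tz": -0.75, "rx": 0, "ry": 0, "rz": 0},
  {"tx": 0, "ty": 0, "tz": -0.5, "rx": 0, "ry": 0, "rz": 0},
])

```text
t: 27.32
ee_pos: [0.5783, 0.2416, 0.1825]
tcp_rot: [0.002, -0.0, 1.0, 0.0]
ft_force: [0.5, 0.9, 0.8]
grip_width: 0.849
gripper_force: 0.0
```

Call:
arm_command([
  {"tx": 0.052, "ty": -0.5, "tz": 0, "rx": 0, "ry": 0, "rz": 0},
  {"tx": 0.052, "ty": -0.92, "tz": 0, "rx": 0, "ry": 0, "rz": 0},
  {"tx": 0.052, "ty": -0.92, "tz": 0, "rx": 0, "ry": 0, "rz": 0},
  {"tx": 0.052, "ty": -0.92, "tz": 0, "rx": 0, "ry": 0, "rz": 0},
  {"tx": 0.052, "ty": -0.92, "tz": 0, "rx": 0, "ry": 0, "rz": 0},
])

```text
t: 27.73
ee_pos: [0.5664, 0.0728, 0.1791]
tcp_rot: [0.001, -0.001, 1.0, -0.0]
ft_force: [1.1, -1.4, 0.4]
grip_width: 0.849
gripper_force: 0.0
```

Call:
arm_command([
  {"tx": 0.052, "ty": -0.92, "tz": 0, "rx": 0, "ry": 0, "rz": 0},
  {"tx": 0.052, "ty": -0.92, "tz": 0, "rx": 0, "ry": 0, "rz": 0},
  {"tx": 0.052, "ty": -0.92, "tz": 0, "rx": 0, "ry": 0, "rz": 0},
  {"tx": 0.052, "ty": -0.92, "tz": 0, "rx": 0, "ry": 0, "rz": 0},
  {"tx": 0.052, "ty": -0.92, "tz": 0, "rx": 0, "ry": 0, "rz": 0},
])

```text
t: 28.15
ee_pos: [0.5561, -0.1117, 0.1791]
tcp_rot: [0.001, -0.0, 1.0, -0.0]
ft_force: [0.5, -0.4, 1.2]
grip_width: 0.851
gripper_force: 0.0
```

Call:
arm_command([
  {"tx": 0.052, "ty": -0.92, "tz": 0, "rx": 0, "ry": 0, "rz": 0},
  {"tx": 0.052, "ty": -0.92, "tz": 0, "rx": 0, "ry": 0, "rz": 0},
  {"tx": 0.052, "ty": -0.4, "tz": 0, "rx": 0, "ry": 0, "rz": 0},
  {"tx": 0, "ty": 0, "tz": 0, "rx": 0, "ry": 0, "rz": 0},
  {"tx": 0, "ty": 0, "tz": 0, "rx": 0, "ry": 0, "rz": 0},
])

```text
t: 28.57
ee_pos: [0.55, -0.2004, 0.1786]
tcp_rot: [0.0, 0.001, 1.0, 0.0]
ft_force: [0.0, 0.7, 0.0]
grip_width: 0.847
gripper_force: 0.0
```

```bash
cat > look2.py <<'E'
from h import *
s=bot.sense();print("ee",(s["ee_pos"]*1000).round(1))
for n in("side","scene"):
    p,W=see(n)
    print(n,[tuple(map(float,c))[:6] for c in caps(W,ztop=.070,box=(.3,.8,-.5,.05)) if 48<c[2]<65 and c[-1]>.5],"wells",[tuple(map(float,c))[:6] for c in caps(W,ztop=.082,box=(.42,.65,.09,.3)) if c[2]<70])
p,W=see("wrist");print("wrist",[tuple(map(float,c)) for c in caps(W,ztop=.070) if c[-1]>.5])
E
python3 look2.py
```

```text
ee [ 550.  -200.4  178.6]
side [(665.0, -193.0, 57.0, 664.0, -193.0, 69.3), (550.0, -200.0, 55.0, 549.0, -201.0, 69.6), (426.0, -95.0, 55.0, 426.0, -96.0, 69.4)] wells [(576.0, 240.0, 50.0, 567.0, 238.0, 81.1)]
scene [(663.0, -190.0, 57.0, 664.0, -191.0, 71.8), (549.0, -199.0, 57.0, 550.0, -198.0, 72.1), (425.0, -94.0, 56.0, 426.0, -93.0, 71.9)] wells [(579.0, 242.0, 55.0, 579.0, 242.0, 83.6)]
wrist [(662.0, -190.0, 55.0, 662.0, -190.0, 70.3, 0.91), (548.0, -198.0, 55.0, 548.0, -197.0, 70.4, 0.92), (454.0, -360.0, 42.0, 454.0, -360.0, 66.4, 0.91), (424.0, -92.0, 55.0, 424.0, -92.0, 70.3, 0.93), (405.0, -303.0, 42.0, 407.0, -304.0, 66.4, 0.83)]
```

Call:
arm_command([
  {"tx": 0, "ty": 0, "tz": 0.9, "rx": 0, "ry": 0, "rz": 0},
  {"tx": 0, "ty": 0, "tz": 0.9, "rx": 0, "ry": 0, "rz": 0},
  {"tx": 0, "ty": 0, "tz": 0.9, "rx": 0, "ry": 0, "rz": 0},
  {"tx": 0, "ty": 0, "tz": 0.5, "rx": 0, "ry": 0, "rz": 0},
  {"tx": 0, "ty": 0, "tz": 0.25, "rx": 0, "ry": 0, "rz": 0},
])

```text
t: 29.13
ee_pos: [0.548, -0.1965, 0.0364]
tcp_rot: [-0.003, -0.001, 1.0, 0.002]
ft_force: [-0.4, -0.3, -0.2]
grip_width: 0.85
gripper_force: 0.0
```

Call:
arm_command([
  {"tx": 0, "ty": 0, "tz": 0, "rx": 0, "ry": 0, "rz": 0},
  {"tx": 0, "ty": 0, "tz": 0, "rx": 0, "ry": 0, "rz": 0},
  {"tx": 0, "ty": 0, "tz": 0, "rx": 0, "ry": 0, "rz": 0},
  {"tx": 0, "ty": 0, "tz": 0, "rx": 0, "ry": 0, "rz": 0},
  {"tx": 0, "ty": 0, "tz": 0, "rx": 0, "ry": 0, "rz": 0},
])

```text
t: 29.55
ee_pos: [0.5514, -0.2002, 0.0418]
tcp_rot: [0.001, -0.0, 1.0, -0.001]
ft_force: [-0.9, -0.4, -0.2]
grip_width: 0.85
gripper_force: 0.0
```

Call:
arm_command([
  {"tx": 0, "ty": 0, "tz": 0, "rx": 0, "ry": 0, "rz": 0},
  {"tx": 0, "ty": 0, "tz": 0, "rx": 0, "ry": 0, "rz": 0},
  {"tx": 0, "ty": 0, "tz": 0, "rx": 0, "ry": 0, "rz": 0},
  {"tx": 0, "ty": 0, "tz": 0, "rx": 0, "ry": 0, "rz": 0},
  {"tx": 0, "ty": 0, "tz": 0, "rx": 0, "ry": 0, "rz": 0},
], jaw=-1, grip_force=45)

```text
t: 29.97
ee_pos: [0.5511, -0.1998, 0.0415]
tcp_rot: [0.001, -0.0, 1.0, -0.0]
ft_force: [-0.0, 1.7, 7.3]
grip_width: 0.601
gripper_force: 45.6
```

Call:
arm_command([
  {"tx": 0, "ty": 0, "tz": -0.3, "rx": 0, "ry": 0, "rz": 0},
  {"tx": 0, "ty": 0, "tz": -0.8, "rx": 0, "ry": 0, "rz": 0},
  {"tx": 0, "ty": 0, "tz": -0.8, "rx": 0, "ry": 0, "rz": 0},
  {"tx": 0, "ty": 0, "tz": -0.85, "rx": 0, "ry": 0, "rz": 0},
  {"tx": 0, "ty": 0, "tz": -0.7, "rx": 0, "ry": 0, "rz": 0},
])

```text
t: 30.38
ee_pos: [0.5502, -0.1997, 0.1809]
tcp_rot: [0.001, -0.0, 1.0, -0.0]
ft_force: [0.4, -0.9, -2.7]
grip_width: 0.599
gripper_force: 47.5
```

Call:
arm_command([
  {"tx": 0.121, "ty": 0.5, "tz": 0, "rx": 0, "ry": 0, "rz": 0},
  {"tx": 0.121, "ty": 0.89, "tz": 0, "rx": 0, "ry": 0, "rz": 0},
  {"tx": 0.121, "ty": 0.89, "tz": 0, "rx": 0, "ry": 0, "rz": 0},
  {"tx": 0.121, "ty": 0.89, "tz": 0, "rx": 0, "ry": 0, "rz": 0},
  {"tx": 0.121, "ty": 0.89, "tz": 0, "rx": 0, "ry": 0, "rz": 0},
])

```text
t: 30.8
ee_pos: [0.5251, -0.0358, 0.1786]
tcp_rot: [0.0, 0.0, 1.0, -0.0]
ft_force: [1.0, -0.0, -1.5]
grip_width: 0.594
gripper_force: 47.6
```

Call:
arm_command([
  {"tx": 0.121, "ty": 0.89, "tz": 0, "rx": 0, "ry": 0, "rz": 0},
  {"tx": 0.121, "ty": 0.89, "tz": 0, "rx": 0, "ry": 0, "rz": 0},
  {"tx": 0.121, "ty": 0.89, "tz": 0, "rx": 0, "ry": 0, "rz": 0},
  {"tx": 0.121, "ty": 0.89, "tz": 0, "rx": 0, "ry": 0, "rz": 0},
  {"tx": 0.121, "ty": 0.89, "tz": 0, "rx": 0, "ry": 0, "rz": 0},
])

```text
t: 31.22
ee_pos: [0.5008, 0.1424, 0.1787]
tcp_rot: [0.0, -0.0, 1.0, -0.0]
ft_force: [1.8, -0.3, -1.0]
grip_width: 0.602
gripper_force: 47.6
```

Call:
arm_command([
  {"tx": 0.121, "ty": 0.89, "tz": 0, "rx": 0, "ry": 0, "rz": 0},
  {"tx": 0.121, "ty": 0.89, "tz": 0, "rx": 0, "ry": 0, "rz": 0},
  {"tx": 0.121, "ty": 0.51, "tz": 0, "rx": 0, "ry": 0, "rz": 0},
  {"tx": 0, "ty": 0, "tz": 0, "rx": 0, "ry": 0, "rz": 0},
  {"tx": 0, "ty": 0, "tz": 0, "rx": 0, "ry": 0, "rz": 0},
])

```text
t: 31.63
ee_pos: [0.4863, 0.2333, 0.1783]
tcp_rot: [-0.0, -0.002, 1.0, -0.0]
ft_force: [0.4, -0.3, -1.6]
grip_width: 0.599
gripper_force: 47.6
```

Call:
arm_command([
  {"tx": 0, "ty": 0, "tz": 0, "rx": 0, "ry": 0, "rz": 0},
  {"tx": 0, "ty": 0, "tz": 0.9, "rx": 0, "ry": 0, "rz": 0},
  {"tx": 0, "ty": 0, "tz": 0.7, "rx": 0, "ry": 0, "rz": 0},
  {"tx": 0, "ty": 0, "tz": 0.4, "rx": 0, "ry": 0, "rz": 0},
  {"tx": 0, "ty": 0, "tz": 0.1, "rx": 0, "ry": 0, "rz": 0},
])

```text
t: 32.05
ee_pos: [0.4848, 0.2302, 0.0907]
tcp_rot: [-0.003, 0.001, 1.0, -0.001]
ft_force: [-0.8, -1.1, -1.5]
grip_width: 0.602
gripper_force: 47.7
```

Call:
arm_command([
  {"tx": 0, "ty": 0, "tz": 0, "rx": 0, "ry": 0, "rz": 0},
  {"tx": 0, "ty": 0, "tz": 0, "rx": 0, "ry": 0, "rz": 0},
  {"tx": 0, "ty": 0, "tz": 0, "rx": 0, "ry": 0, "rz": 0},
  {"tx": 0, "ty": 0, "tz": 0, "rx": 0, "ry": 0, "rz": 0},
  {"tx": 0, "ty": 0, "tz": 0, "rx": 0, "ry": 0, "rz": 0},
])

```text
t: 32.47
ee_pos: [0.4879, 0.2325, 0.0953]
tcp_rot: [0.001, -0.0, 1.0, 0.0]
ft_force: [-0.2, 0.5, -1.3]
grip_width: 0.601
gripper_force: 47.7
```

Call:
arm_command([
  {"tx": 0, "ty": 0, "tz": 0.25, "rx": 0, "ry": 0, "rz": 0},
  {"tx": 0, "ty": 0, "tz": 0.25, "rx": 0, "ry": 0, "rz": 0},
  {"tx": 0, "ty": 0, "tz": 0.25, "rx": 0, "ry": 0, "rz": 0},
  {"tx": 0, "ty": 0, "tz": 0.15, "rx": 0, "ry": 0, "rz": 0},
  {"tx": 0, "ty": 0, "tz": 0.05, "rx": 0, "ry": 0, "rz": 0},
])

```text
t: 32.88
ee_pos: [0.4854, 0.2321, 0.0538]
tcp_rot: [-0.002, -0.0, 1.0, -0.0]
ft_force: [-0.9, -0.3, -1.2]
grip_width: 0.599
gripper_force: 47.7
```

Call:
arm_command([
  {"tx": 0, "ty": 0, "tz": 0.05, "rx": 0, "ry": 0, "rz": 0},
  {"tx": 0, "ty": 0, "tz": 0.04, "rx": 0, "ry": 0, "rz": 0},
  {"tx": 0, "ty": 0, "tz": 0.01, "rx": 0, "ry": 0, "rz": 0},
  {"tx": 0, "ty": 0, "tz": 0, "rx": 0, "ry": 0, "rz": 0},
  {"tx": 0, "ty": 0, "tz": 0, "rx": 0, "ry": 0, "rz": 0},
])

```text
t: 33.3
ee_pos: [0.4878, 0.2324, 0.0537]
tcp_rot: [0.001, -0.0, 1.0, -0.0]
ft_force: [-4.6, -1.2, 11.0]
grip_width: 0.598
gripper_force: 49.1
```

Call:
arm_command([
  {"tx": 0, "ty": 0, "tz": 0, "rx": 0, "ry": 0, "rz": 0},
  {"tx": 0, "ty": 0, "tz": 0, "rx": 0, "ry": 0, "rz": 0},
  {"tx": 0, "ty": 0, "tz": 0, "rx": 0, "ry": 0, "rz": 0},
  {"tx": 0, "ty": 0, "tz": 0, "rx": 0, "ry": 0, "rz": 0},
  {"tx": 0, "ty": 0, "tz": 0, "rx": 0, "ry": 0, "rz": 0},
], jaw=0.7)

```text
t: 33.72
ee_pos: [0.487, 0.2324, 0.0519]
tcp_rot: [-0.0, -0.0, 1.0, -0.0]
ft_force: [-0.0, -0.6, 1.1]
grip_width: 0.854
gripper_force: 0.0
```

Call:
arm_command([
  {"tx": 0, "ty": 0, "tz": -0.3, "rx": 0, "ry": 0, "rz": 0},
  {"tx": 0, "ty": 0, "tz": -0.8, "rx": 0, "ry": 0, "rz": 0},
  {"tx": 0, "ty": 0, "tz": -0.8, "rx": 0, "ry": 0, "rz": 0},
  {"tx": 0, "ty": 0, "tz": -0.75, "rx": 0, "ry": 0, "rz": 0},
  {"tx": 0, "ty": 0, "tz": -0.5, "rx": 0, "ry": 0, "rz": 0},
])

```text
t: 34.13
ee_pos: [0.4882, 0.2328, 0.1822]
tcp_rot: [0.002, -0.0, 1.0, 0.0]
ft_force: [0.4, 1.0, -0.3]
grip_width: 0.845
gripper_force: 0.0
```

Call:
arm_command([
  {"tx": -0.338, "ty": -0.5, "tz": 0, "rx": 0, "ry": 0, "rz": 0},
  {"tx": -0.338, "ty": -0.87, "tz": 0, "rx": 0, "ry": 0, "rz": 0},
  {"tx": -0.338, "ty": -0.87, "tz": 0, "rx": 0, "ry": 0, "rz": 0},
  {"tx": -0.338, "ty": -0.87, "tz": 0, "rx": 0, "ry": 0, "rz": 0},
  {"tx": -0.338, "ty": -0.87, "tz": 0, "rx": 0, "ry": 0, "rz": 0},
])

```text
t: 34.55
ee_pos: [0.5552, 0.0718, 0.1792]
tcp_rot: [0.001, -0.001, 1.0, -0.0]
ft_force: [1.0, -0.7, -0.6]
grip_width: 0.85
gripper_force: 0.0
```

Call:
arm_command([
  {"tx": -0.338, "ty": -0.87, "tz": 0, "rx": 0, "ry": 0, "rz": 0},
  {"tx": -0.338, "ty": -0.87, "tz": 0, "rx": 0, "ry": 0, "rz": 0},
  {"tx": -0.338, "ty": -0.87, "tz": 0, "rx": 0, "ry": 0, "rz": 0},
  {"tx": -0.338, "ty": -0.87, "tz": 0, "rx": 0, "ry": 0, "rz": 0},
  {"tx": -0.338, "ty": -0.87, "tz": 0, "rx": 0, "ry": 0, "rz": 0},
])

```text
t: 34.97
ee_pos: [0.6228, -0.1026, 0.1791]
tcp_rot: [0.0, -0.0, 1.0, -0.0]
ft_force: [1.9, 0.7, 0.4]
grip_width: 0.847
gripper_force: 0.0
```

Call:
arm_command([
  {"tx": -0.338, "ty": -0.87, "tz": 0, "rx": 0, "ry": 0, "rz": 0},
  {"tx": -0.338, "ty": -0.87, "tz": 0, "rx": 0, "ry": 0, "rz": 0},
  {"tx": -0.338, "ty": -0.52, "tz": 0, "rx": 0, "ry": 0, "rz": 0},
  {"tx": 0, "ty": 0, "tz": 0, "rx": 0, "ry": 0, "rz": 0},
  {"tx": 0, "ty": 0, "tz": 0, "rx": 0, "ry": 0, "rz": 0},
])

```text
t: 35.38
ee_pos: [0.663, -0.1923, 0.1781]
tcp_rot: [-0.0, 0.001, 1.0, 0.0]
ft_force: [0.2, 0.8, 0.7]
grip_width: 0.852
gripper_force: 0.0
```

```bash
python3 look2.py
```

```text
ee [ 663.  -192.3  178.1]
side [(663.0, -192.0, 56.0, 664.0, -193.0, 69.6), (424.0, -96.0, 58.0, 426.0, -96.0, 69.2)] wells [(580.0, 238.0, 57.0, 579.0, 234.0, 81.3), (488.0, 231.0, 56.0, 489.0, 227.0, 81.0)]
scene [(663.0, -192.0, 57.0, 664.0, -190.0, 71.9), (424.0, -92.0, 57.0, 426.0, -92.0, 72.0)] wells [(579.0, 241.0, 55.0, 579.0, 241.0, 83.7), (486.0, 233.0, 55.0, 487.0, 233.0, 83.7)]
wrist [(662.0, -190.0, 54.0, 662.0, -190.0, 70.3, 0.94)]
```

Call:
arm_command([
  {"tx": 0, "ty": 0, "tz": 0.9, "rx": 0, "ry": 0, "rz": 0},
  {"tx": 0, "ty": 0, "tz": 0.9, "rx": 0, "ry": 0, "rz": 0},
  {"tx": 0, "ty": 0, "tz": 0.9, "rx": 0, "ry": 0, "rz": 0},
  {"tx": 0, "ty": 0, "tz": 0.5, "rx": 0, "ry": 0, "rz": 0},
  {"tx": 0, "ty": 0, "tz": 0.25, "rx": 0, "ry": 0, "rz": 0},
])

```text
t: 35.95
ee_pos: [0.6601, -0.1881, 0.036]
tcp_rot: [-0.003, -0.001, 1.0, 0.002]
ft_force: [0.2, -0.2, -0.2]
grip_width: 0.85
gripper_force: 0.0
```

Call:
arm_command([
  {"tx": 0, "ty": 0, "tz": 0, "rx": 0, "ry": 0, "rz": 0},
  {"tx": 0, "ty": 0, "tz": 0, "rx": 0, "ry": 0, "rz": 0},
  {"tx": 0, "ty": 0, "tz": 0, "rx": 0, "ry": 0, "rz": 0},
  {"tx": 0, "ty": 0, "tz": 0, "rx": 0, "ry": 0, "rz": 0},
  {"tx": 0, "ty": 0, "tz": 0, "rx": 0, "ry": 0, "rz": 0},
])

```text
t: 36.37
ee_pos: [0.6643, -0.1916, 0.0423]
tcp_rot: [0.002, -0.0, 1.0, -0.001]
ft_force: [0.1, -0.2, -0.3]
grip_width: 0.847
gripper_force: 0.0
```

Call:
arm_command([
  {"tx": 0, "ty": 0, "tz": 0, "rx": 0, "ry": 0, "rz": 0},
  {"tx": 0, "ty": 0, "tz": 0, "rx": 0, "ry": 0, "rz": 0},
  {"tx": 0, "ty": 0, "tz": 0, "rx": 0, "ry": 0, "rz": 0},
  {"tx": 0, "ty": 0, "tz": 0, "rx": 0, "ry": 0, "rz": 0},
  {"tx": 0, "ty": 0, "tz": 0, "rx": 0, "ry": 0, "rz": 0},
], jaw=-1, grip_force=45)

```text
t: 36.78
ee_pos: [0.6639, -0.1913, 0.0416]
tcp_rot: [0.001, -0.0, 1.0, -0.0]
ft_force: [-0.4, 1.0, 6.3]
grip_width: 0.599
gripper_force: 45.9
```

Call:
arm_command([
  {"tx": 0, "ty": 0, "tz": -0.3, "rx": 0, "ry": 0, "rz": 0},
  {"tx": 0, "ty": 0, "tz": -0.8, "rx": 0, "ry": 0, "rz": 0},
  {"tx": 0, "ty": 0, "tz": -0.8, "rx": 0, "ry": 0, "rz": 0},
  {"tx": 0, "ty": 0, "tz": -0.85, "rx": 0, "ry": 0, "rz": 0},
  {"tx": 0, "ty": 0, "tz": -0.7, "rx": 0, "ry": 0, "rz": 0},
])

```text
t: 37.2
ee_pos: [0.6632, -0.1913, 0.1811]
tcp_rot: [0.001, -0.0, 1.0, -0.0]
ft_force: [1.0, -0.8, -0.9]
grip_width: 0.595
gripper_force: 47.4
```

Call:
arm_command([
  {"tx": 0.1925, "ty": 0.5, "tz": 0, "rx": 0, "ry": 0, "rz": 0},
  {"tx": 0.1925, "ty": 0.92, "tz": 0, "rx": 0, "ry": 0, "rz": 0},
  {"tx": 0.1925, "ty": 0.92, "tz": 0, "rx": 0, "ry": 0, "rz": 0},
  {"tx": 0.1925, "ty": 0.92, "tz": 0, "rx": 0, "ry": 0, "rz": 0},
  {"tx": 0.1925, "ty": 0.92, "tz": 0, "rx": 0, "ry": 0, "rz": 0},
])

```text
t: 37.62
ee_pos: [0.6235, -0.0226, 0.1786]
tcp_rot: [0.0, 0.0, 1.0, 0.0]
ft_force: [0.4, 0.4, -0.9]
grip_width: 0.601
gripper_force: 47.5
```

Call:
arm_command([
  {"tx": 0.1925, "ty": 0.92, "tz": 0, "rx": 0, "ry": 0, "rz": 0},
  {"tx": 0.1925, "ty": 0.92, "tz": 0, "rx": 0, "ry": 0, "rz": 0},
  {"tx": 0.1925, "ty": 0.92, "tz": 0, "rx": 0, "ry": 0, "rz": 0},
  {"tx": 0.1925, "ty": 0.92, "tz": 0, "rx": 0, "ry": 0, "rz": 0},
  {"tx": 0.1925, "ty": 0.68, "tz": 0, "rx": 0, "ry": 0, "rz": 0},
])

```text
t: 38.03
ee_pos: [0.5847, 0.1533, 0.1787]
tcp_rot: [0.0, -0.001, 1.0, 0.0]
ft_force: [0.3, 0.1, -1.7]
grip_width: 0.598
gripper_force: 47.4
```

Call:
arm_command([
  {"tx": 0, "ty": 0, "tz": 0, "rx": 0, "ry": 0, "rz": 0},
  {"tx": 0, "ty": 0, "tz": 0.9, "rx": 0, "ry": 0, "rz": 0},
  {"tx": 0, "ty": 0, "tz": 0.7, "rx": 0, "ry": 0, "rz": 0},
  {"tx": 0, "ty": 0, "tz": 0.4, "rx": 0, "ry": 0, "rz": 0},
  {"tx": 0, "ty": 0, "tz": 0.1, "rx": 0, "ry": 0, "rz": 0},
])

```text
t: 38.45
ee_pos: [0.5829, 0.15, 0.0905]
tcp_rot: [-0.003, -0.0, 1.0, -0.0]
ft_force: [-1.2, -0.0, -2.2]
grip_width: 0.598
gripper_force: 47.5
```

Call:
arm_command([
  {"tx": 0, "ty": 0, "tz": 0, "rx": 0, "ry": 0, "rz": 0},
  {"tx": 0, "ty": 0, "tz": 0, "rx": 0, "ry": 0, "rz": 0},
  {"tx": 0, "ty": 0, "tz": 0, "rx": 0, "ry": 0, "rz": 0},
  {"tx": 0, "ty": 0, "tz": 0, "rx": 0, "ry": 0, "rz": 0},
  {"tx": 0, "ty": 0, "tz": 0, "rx": 0, "ry": 0, "rz": 0},
])

```text
t: 38.87
ee_pos: [0.5867, 0.1504, 0.0955]
tcp_rot: [0.001, -0.0, 1.0, 0.0]
ft_force: [-0.1, -0.6, -2.5]
grip_width: 0.601
gripper_force: 47.5
```

Call:
arm_command([
  {"tx": 0, "ty": 0, "tz": 0.25, "rx": 0, "ry": 0, "rz": 0},
  {"tx": 0, "ty": 0, "tz": 0.25, "rx": 0, "ry": 0, "rz": 0},
  {"tx": 0, "ty": 0, "tz": 0.25, "rx": 0, "ry": 0, "rz": 0},
  {"tx": 0, "ty": 0, "tz": 0.15, "rx": 0, "ry": 0, "rz": 0},
  {"tx": 0, "ty": 0, "tz": 0.05, "rx": 0, "ry": 0, "rz": 0},
])

```text
t: 39.28
ee_pos: [0.5842, 0.1504, 0.0537]
tcp_rot: [-0.002, -0.0, 1.0, -0.0]
ft_force: [-1.1, -0.2, 4.6]
grip_width: 0.601
gripper_force: 48.1
```

Call:
arm_command([
  {"tx": 0, "ty": 0, "tz": 0.05, "rx": 0, "ry": 0, "rz": 0},
  {"tx": 0, "ty": 0, "tz": 0.04, "rx": 0, "ry": 0, "rz": 0},
  {"tx": 0, "ty": 0, "tz": 0.01, "rx": 0, "ry": 0, "rz": 0},
  {"tx": 0, "ty": 0, "tz": 0, "rx": 0, "ry": 0, "rz": 0},
  {"tx": 0, "ty": 0, "tz": 0, "rx": 0, "ry": 0, "rz": 0},
])

```text
t: 39.7
ee_pos: [0.5866, 0.1505, 0.0541]
tcp_rot: [0.001, -0.0, 1.0, -0.0]
ft_force: [-5.1, -0.2, 11.9]
grip_width: 0.6
gripper_force: 49.0
```

Call:
arm_command([
  {"tx": 0, "ty": 0, "tz": 0, "rx": 0, "ry": 0, "rz": 0},
  {"tx": 0, "ty": 0, "tz": 0, "rx": 0, "ry": 0, "rz": 0},
  {"tx": 0, "ty": 0, "tz": 0, "rx": 0, "ry": 0, "rz": 0},
  {"tx": 0, "ty": 0, "tz": 0, "rx": 0, "ry": 0, "rz": 0},
  {"tx": 0, "ty": 0, "tz": 0, "rx": 0, "ry": 0, "rz": 0},
], jaw=0.6)

```text
t: 40.12
ee_pos: [0.5857, 0.1505, 0.0518]
tcp_rot: [-0.0, -0.0, 1.0, -0.0]
ft_force: [1.3, 0.2, 0.7]
grip_width: 0.798
gripper_force: 0.0
```

Call:
arm_command([
  {"tx": 0, "ty": 0, "tz": -0.3, "rx": 0, "ry": 0, "rz": 0},
  {"tx": 0, "ty": 0, "tz": -0.8, "rx": 0, "ry": 0, "rz": 0},
  {"tx": 0, "ty": 0, "tz": -0.8, "rx": 0, "ry": 0, "rz": 0},
  {"tx": 0, "ty": 0, "tz": -0.75, "rx": 0, "ry": 0, "rz": 0},
  {"tx": 0, "ty": 0, "tz": -0.5, "rx": 0, "ry": 0, "rz": 0},
])

```text
t: 40.53
ee_pos: [0.5872, 0.1506, 0.1825]
tcp_rot: [0.002, -0.0, 1.0, 0.0]
ft_force: [0.4, -0.4, 0.9]
grip_width: 0.8
gripper_force: 0.0
```

Call:
arm_command([
  {"tx": 0.403, "ty": -0.612, "tz": 0, "rx": 0, "ry": 0, "rz": 0},
  {"tx": 0.403, "ty": -0.612, "tz": 0, "rx": 0, "ry": 0, "rz": 0},
  {"tx": 0.403, "ty": -0.612, "tz": 0, "rx": 0, "ry": 0, "rz": 0},
  {"tx": 0.403, "ty": -0.612, "tz": 0, "rx": 0, "ry": 0, "rz": 0},
  {"tx": 0.403, "ty": -0.612, "tz": 0, "rx": 0, "ry": 0, "rz": 0},
], jaw=0.55)

```text
t: 40.95
ee_pos: [0.5045, 0.0272, 0.1789]
tcp_rot: [0.001, -0.001, 1.0, -0.0]
ft_force: [1.0, 0.7, 0.4]
grip_width: 0.775
gripper_force: 0.0
```

Call:
arm_command([
  {"tx": 0.403, "ty": -0.612, "tz": 0, "rx": 0, "ry": 0, "rz": 0},
  {"tx": 0.403, "ty": -0.612, "tz": 0, "rx": 0, "ry": 0, "rz": 0},
  {"tx": 0.403, "ty": -0.612, "tz": 0, "rx": 0, "ry": 0, "rz": 0},
  {"tx": 0.403, "ty": -0.612, "tz": 0, "rx": 0, "ry": 0, "rz": 0},
  {"tx": 0.403, "ty": -0.612, "tz": 0, "rx": 0, "ry": 0, "rz": 0},
])

```text
t: 41.37
ee_pos: [0.424, -0.0954, 0.1789]
tcp_rot: [0.001, -0.0, 1.0, -0.0]
ft_force: [0.7, -0.6, 0.5]
grip_width: 0.774
gripper_force: 0.0
```

Call:
arm_command([
  {"tx": 0, "ty": 0, "tz": 0, "rx": 0, "ry": 0, "rz": 0},
  {"tx": 0, "ty": 0, "tz": 0, "rx": 0, "ry": 0, "rz": 0},
  {"tx": 0, "ty": 0, "tz": 0, "rx": 0, "ry": 0, "rz": 0},
  {"tx": 0, "ty": 0, "tz": 0, "rx": 0, "ry": 0, "rz": 0},
  {"tx": 0, "ty": 0, "tz": 0, "rx": 0, "ry": 0, "rz": 0},
])

```text
t: 41.78
ee_pos: [0.4252, -0.0936, 0.1782]
tcp_rot: [0.0, -0.001, 1.0, 0.0]
ft_force: [-0.7, -0.2, -0.8]
grip_width: 0.775
gripper_force: 0.0
```

```bash
python3 look2.py
```

```text
ee [425.2 -93.6 178.2]
side [(426.0, -94.0, 57.0, 426.0, -96.0, 69.3)] wells [(585.0, 147.0, 58.0, 585.0, 144.0, 81.5), (579.0, 238.0, 53.0, 577.0, 239.0, 80.5), (487.0, 228.0, 53.0, 484.0, 228.0, 81.0)]
scene [(424.0, -93.0, 57.0, 425.0, -92.0, 71.7)] wells [(587.0, 150.0, 55.0, 587.0, 151.0, 83.7), (578.0, 242.0, 55.0, 579.0, 242.0, 83.6), (488.0, 234.0, 56.0, 487.0, 233.0, 83.8)]
wrist [(423.0, -92.0, 54.0, 423.0, -92.0, 70.3, 0.94), (404.0, -303.0, 42.0, 404.0, -303.0, 66.4, 0.9)]
```

Call:
arm_command([
  {"tx": 0, "ty": 0, "tz": 0.9, "rx": 0, "ry": 0, "rz": 0},
  {"tx": 0, "ty": 0, "tz": 0.9, "rx": 0, "ry": 0, "rz": 0},
  {"tx": 0, "ty": 0, "tz": 0.9, "rx": 0, "ry": 0, "rz": 0},
  {"tx": 0, "ty": 0, "tz": 0.5, "rx": 0, "ry": 0, "rz": 0},
  {"tx": 0, "ty": 0, "tz": 0.25, "rx": 0, "ry": 0, "rz": 0},
])

```text
t: 42.35
ee_pos: [0.4225, -0.0928, 0.0369]
tcp_rot: [-0.002, -0.001, 1.0, 0.001]
ft_force: [-0.9, 0.2, 0.3]
grip_width: 0.776
gripper_force: 0.0
```

Call:
arm_command([
  {"tx": 0, "ty": 0, "tz": 0, "rx": 0, "ry": 0, "rz": 0},
  {"tx": 0, "ty": 0, "tz": 0, "rx": 0, "ry": 0, "rz": 0},
  {"tx": 0, "ty": 0, "tz": 0, "rx": 0, "ry": 0, "rz": 0},
  {"tx": 0, "ty": 0, "tz": 0, "rx": 0, "ry": 0, "rz": 0},
  {"tx": 0, "ty": 0, "tz": 0, "rx": 0, "ry": 0, "rz": 0},
])

```text
t: 42.77
ee_pos: [0.426, -0.095, 0.0414]
tcp_rot: [0.001, -0.0, 1.0, -0.001]
ft_force: [-0.0, 0.3, 0.1]
grip_width: 0.777
gripper_force: 0.0
```

Call:
arm_command([
  {"tx": 0, "ty": 0, "tz": 0, "rx": 0, "ry": 0, "rz": 0},
  {"tx": 0, "ty": 0, "tz": 0, "rx": 0, "ry": 0, "rz": 0},
  {"tx": 0, "ty": 0, "tz": 0, "rx": 0, "ry": 0, "rz": 0},
  {"tx": 0, "ty": 0, "tz": 0, "rx": 0, "ry": 0, "rz": 0},
  {"tx": 0, "ty": 0, "tz": 0, "rx": 0, "ry": 0, "rz": 0},
], jaw=-1, grip_force=45)

```text
t: 43.18
ee_pos: [0.426, -0.0947, 0.0414]
tcp_rot: [0.001, -0.0, 1.0, -0.0]
ft_force: [-0.6, 2.2, 8.4]
grip_width: 0.602
gripper_force: 45.2
```

Call:
arm_command([
  {"tx": 0, "ty": 0, "tz": -0.3, "rx": 0, "ry": 0, "rz": 0},
  {"tx": 0, "ty": 0, "tz": -0.8, "rx": 0, "ry": 0, "rz": 0},
  {"tx": 0, "ty": 0, "tz": -0.8, "rx": 0, "ry": 0, "rz": 0},
  {"tx": 0, "ty": 0, "tz": -0.85, "rx": 0, "ry": 0, "rz": 0},
  {"tx": 0, "ty": 0, "tz": -0.7, "rx": 0, "ry": 0, "rz": 0},
])

```text
t: 43.6
ee_pos: [0.4249, -0.0945, 0.1805]
tcp_rot: [0.001, -0.0, 1.0, -0.0]
ft_force: [0.5, -0.5, -1.5]
grip_width: 0.6
gripper_force: 47.4
```

Call:
arm_command([
  {"tx": -0.179, "ty": 0.585, "tz": 0, "rx": 0, "ry": 0, "rz": 0},
  {"tx": -0.179, "ty": 0.585, "tz": 0, "rx": 0, "ry": 0, "rz": 0},
  {"tx": -0.179, "ty": 0.585, "tz": 0, "rx": 0, "ry": 0, "rz": 0},
  {"tx": -0.179, "ty": 0.585, "tz": 0, "rx": 0, "ry": 0, "rz": 0},
  {"tx": -0.179, "ty": 0.585, "tz": 0, "rx": 0, "ry": 0, "rz": 0},
])

```text
t: 44.02
ee_pos: [0.4606, 0.0237, 0.1783]
tcp_rot: [0.0, -0.0, 1.0, -0.0]
ft_force: [0.1, -0.7, -1.3]
grip_width: 0.598
gripper_force: 47.4
```

Call:
arm_command([
  {"tx": -0.179, "ty": 0.585, "tz": 0, "rx": 0, "ry": 0, "rz": 0},
  {"tx": -0.179, "ty": 0.585, "tz": 0, "rx": 0, "ry": 0, "rz": 0},
  {"tx": -0.179, "ty": 0.585, "tz": 0, "rx": 0, "ry": 0, "rz": 0},
  {"tx": -0.179, "ty": 0.585, "tz": 0, "rx": 0, "ry": 0, "rz": 0},
  {"tx": -0.179, "ty": 0.585, "tz": 0, "rx": 0, "ry": 0, "rz": 0},
])

```text
t: 44.43
ee_pos: [0.4962, 0.1409, 0.1781]
tcp_rot: [0.0, -0.0, 1.0, -0.0]
ft_force: [0.3, -0.5, -1.5]
grip_width: 0.594
gripper_force: 47.4
```

Call:
arm_command([
  {"tx": 0, "ty": 0, "tz": 0, "rx": 0, "ry": 0, "rz": 0},
  {"tx": 0, "ty": 0, "tz": 0.9, "rx": 0, "ry": 0, "rz": 0},
  {"tx": 0, "ty": 0, "tz": 0.7, "rx": 0, "ry": 0, "rz": 0},
  {"tx": 0, "ty": 0, "tz": 0.4, "rx": 0, "ry": 0, "rz": 0},
  {"tx": 0, "ty": 0, "tz": 0.1, "rx": 0, "ry": 0, "rz": 0},
])

```text
t: 44.85
ee_pos: [0.4932, 0.1391, 0.0906]
tcp_rot: [-0.003, -0.0, 1.0, -0.0]
ft_force: [-0.7, 0.1, -1.9]
grip_width: 0.599
gripper_force: 47.5
```

Call:
arm_command([
  {"tx": 0, "ty": 0, "tz": 0, "rx": 0, "ry": 0, "rz": 0},
  {"tx": 0, "ty": 0, "tz": 0, "rx": 0, "ry": 0, "rz": 0},
  {"tx": 0, "ty": 0, "tz": 0, "rx": 0, "ry": 0, "rz": 0},
  {"tx": 0, "ty": 0, "tz": 0, "rx": 0, "ry": 0, "rz": 0},
  {"tx": 0, "ty": 0, "tz": 0, "rx": 0, "ry": 0, "rz": 0},
])

```text
t: 45.27
ee_pos: [0.4971, 0.1396, 0.0953]
tcp_rot: [0.001, -0.0, 1.0, 0.0]
ft_force: [0.1, 0.1, -1.0]
grip_width: 0.607
gripper_force: 47.5
```

Call:
arm_command([
  {"tx": 0, "ty": 0, "tz": 0.25, "rx": 0, "ry": 0, "rz": 0},
  {"tx": 0, "ty": 0, "tz": 0.25, "rx": 0, "ry": 0, "rz": 0},
  {"tx": 0, "ty": 0, "tz": 0.25, "rx": 0, "ry": 0, "rz": 0},
  {"tx": 0, "ty": 0, "tz": 0.15, "rx": 0, "ry": 0, "rz": 0},
  {"tx": 0, "ty": 0, "tz": 0.05, "rx": 0, "ry": 0, "rz": 0},
])

```text
t: 45.68
ee_pos: [0.4946, 0.1396, 0.0538]
tcp_rot: [-0.002, -0.0, 1.0, -0.0]
ft_force: [0.2, 0.4, -1.6]
grip_width: 0.599
gripper_force: 47.5
```

Call:
arm_command([
  {"tx": 0, "ty": 0, "tz": 0.05, "rx": 0, "ry": 0, "rz": 0},
  {"tx": 0, "ty": 0, "tz": 0.04, "rx": 0, "ry": 0, "rz": 0},
  {"tx": 0, "ty": 0, "tz": 0.01, "rx": 0, "ry": 0, "rz": 0},
  {"tx": 0, "ty": 0, "tz": 0, "rx": 0, "ry": 0, "rz": 0},
  {"tx": 0, "ty": 0, "tz": 0, "rx": 0, "ry": 0, "rz": 0},
])

```text
t: 46.1
ee_pos: [0.4972, 0.1398, 0.0538]
tcp_rot: [0.001, -0.0, 1.0, -0.0]
ft_force: [-4.2, -0.5, 12.2]
grip_width: 0.597
gripper_force: 49.1
```

Call:
arm_command([
  {"tx": 0, "ty": 0, "tz": 0, "rx": 0, "ry": 0, "rz": 0},
  {"tx": 0, "ty": 0, "tz": 0, "rx": 0, "ry": 0, "rz": 0},
  {"tx": 0, "ty": 0, "tz": 0, "rx": 0, "ry": 0, "rz": 0},
  {"tx": 0, "ty": 0, "tz": 0, "rx": 0, "ry": 0, "rz": 0},
  {"tx": 0, "ty": 0, "tz": 0, "rx": 0, "ry": 0, "rz": 0},
], jaw=0.6)

```text
t: 46.52
ee_pos: [0.4961, 0.1396, 0.0518]
tcp_rot: [-0.0, -0.0, 1.0, -0.0]
ft_force: [-0.4, -0.2, -0.6]
grip_width: 0.803
gripper_force: 0.0
```

Call:
arm_command([
  {"tx": 0, "ty": 0, "tz": -0.3, "rx": 0, "ry": 0, "rz": 0},
  {"tx": 0, "ty": 0, "tz": -0.8, "rx": 0, "ry": 0, "rz": 0},
  {"tx": 0, "ty": 0, "tz": -0.8, "rx": 0, "ry": 0, "rz": 0},
  {"tx": 0, "ty": 0, "tz": -0.75, "rx": 0, "ry": 0, "rz": 0},
  {"tx": 0, "ty": 0, "tz": -0.5, "rx": 0, "ry": 0, "rz": 0},
])

```text
t: 46.93
ee_pos: [0.4975, 0.1398, 0.1822]
tcp_rot: [0.002, -0.0, 1.0, 0.0]
ft_force: [-0.1, -0.4, 0.0]
grip_width: 0.8
gripper_force: 0.0
```

Call:
arm_command([
  {"tx": 0, "ty": -0.9, "tz": -0.3, "rx": 0, "ry": 0, "rz": -0.88},
  {"tx": 0, "ty": -0.9, "tz": -0.9, "rx": 0, "ry": 0, "rz": 0},
  {"tx": 0, "ty": -0.9, "tz": -0.9, "rx": 0, "ry": 0, "rz": 0},
  {"tx": 0, "ty": -0.9, "tz": -0.9, "rx": 0, "ry": 0, "rz": 0},
  {"tx": 0, "ty": -0.9, "tz": -0.9, "rx": 0, "ry": 0, "rz": 0},
])

```text
t: 47.35
ee_pos: [0.5082, -0.0147, 0.3103]
tcp_rot: [0.0, -0.053, 0.999, -0.0]
ft_force: [0.9, -0.8, 0.0]
grip_width: 0.797
gripper_force: 0.0
```

```bash
cat > lid.py <<'E'
from h import *
a=np.deg2rad(6.05);C=np.array([.5367,.1903,0]);R=np.array([[np.cos(a),-np.sin(a),0],[np.sin(a),np.cos(a),0],[0,0,1]])
def car(P):return (P-C)@R
s=bot.sense();print("ee world",(s["ee_pos"]*1000).round(1),"carrier",(car(s["ee_pos"])*1000).round(1),s["tcp_rot"].round(3),s["ft_force"].round(1))
E
python3 - <<'E'
from lid import *
for n in("side","scene"):
    p,W=see(n)
    if n=="side":cv2.imwrite("pics/s2.png",cv2.resize(p[20:240,150:350,::-1],None,fx=2.7,fy=2.7,interpolation=cv2.INTER_NEAREST))
    else:cv2.imwrite("pics/c2.png",cv2.resize(p[120:320,230:500,::-1],None,fx=2.7,fy=2.7,interpolation=cv2.INTER_NEAREST))
    print(n,[tuple(map(float,c))[:6] for c in caps(W,ztop=.082,box=(.42,.65,.09,.3)) if c[2]<70])
    P=car(W.reshape(-1,3))*1000;m=(np.abs(P[:,0])<125)&(P[:,1]>100)&(P[:,1]<260)&(P[:,2]>150)&(P[:,2]<450);P=P[m]
    for lab,k in(("off-clip",(np.abs(P[:,0])>45)),("clip",(np.abs(P[:,0])<25))):
        for z in range(180,440,20):
            q=P[k&(np.abs(P[:,2]-z)<10)]
            if len(q)>5:print(lab,z,len(q),np.percentile(q[:,1],[5,50,95]).round(),end=" | ")
        print()
E
```

```text
ee world [508.2 -14.7 310.3] carrier [ -49.9 -200.8  310.3] [ 0.    -0.053  0.999 -0.   ] [ 0.9 -0.8  0. ]
side [(588.0, 148.0, 55.0, 587.0, 146.0, 81.4), (580.0, 239.0, 53.0, 579.0, 240.0, 81.2), (498.0, 138.0, 57.0, 499.0, 137.0, 80.9), (487.0, 231.0, 56.0, 487.0, 226.0, 81.2)]
off-clip 180 235 [125. 130. 135.] | off-clip 200 223 [129. 134. 139.] | off-clip 220 219 [132. 137. 142.] | off-clip 240 224 [135. 140. 144.] | off-clip 260 222 [138. 143. 148.] | off-clip 280 239 [142. 146. 151.] | off-clip 300 253 [145. 149. 154.] | off-clip 320 216 [147. 153. 158.] | 
clip 180 80 [126. 130. 135.] | clip 200 54 [130. 133. 139.] | clip 220 46 [133. 137. 141.] | clip 240 52 [136. 140. 144.] | clip 260 41 [138. 142. 147.] | clip 280 38 [142. 146. 149.] | clip 300 36 [146. 149. 154.] | clip 320 40 [148. 152. 158.] | clip 340 10 [154. 158. 160.] | clip 360 7 [155. 157. 161.] | clip 380 11 [154. 158. 162.] | 
scene [(586.0, 150.0, 55.0, 587.0, 151.0, 83.6), (579.0, 240.0, 56.0, 579.0, 242.0, 83.9), (498.0, 140.0, 55.0, 498.0, 141.0, 83.7), (487.0, 233.0, 56.0, 487.0, 233.0, 83.9)]
off-clip 180 82 [129. 131. 141.] | off-clip 200 93 [132. 135. 144.] | off-clip 220 94 [135. 138. 147.] | off-clip 240 108 [138. 141. 150.] | off-clip 260 116 [141. 144. 153.] | off-clip 280 123 [144. 147. 156.] | off-clip 300 131 [147. 150. 159.] | off-clip 320 368 [151. 158. 164.] | off-clip 340 48 [154. 157. 161.] | 
clip 180 12 [129. 130. 131.] | clip 200 13 [132. 133. 134.] | clip 220 16 [135. 136. 138.] | clip 240 16 [138. 139. 141.] | clip 260 16 [141. 142. 144.] | clip 280 17 [144. 146. 147.] | clip 300 20 [147. 149. 150.] | clip 320 89 [151. 155. 164.] | clip 340 20 [155. 162. 162.] | clip 360 9 [161. 162. 162.] | clip 380 32 [157. 162. 168.] | clip 400 127 [157. 162. 167.] |
```

View pics/c2.png

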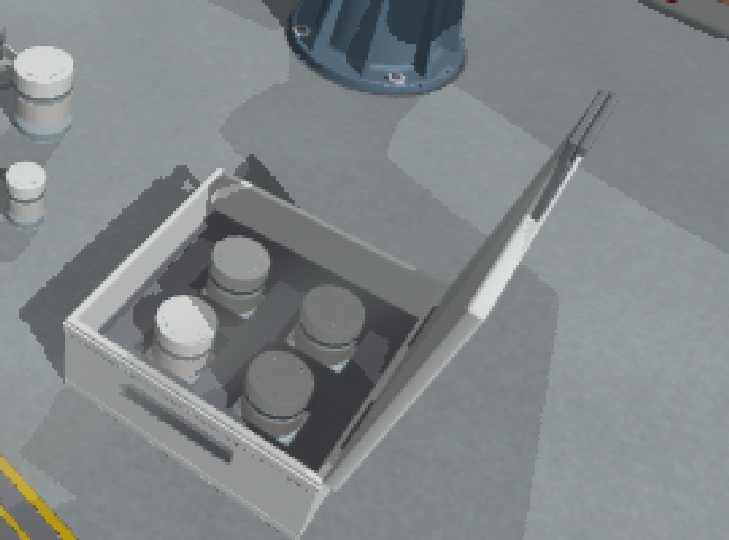

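View pics/s2.png

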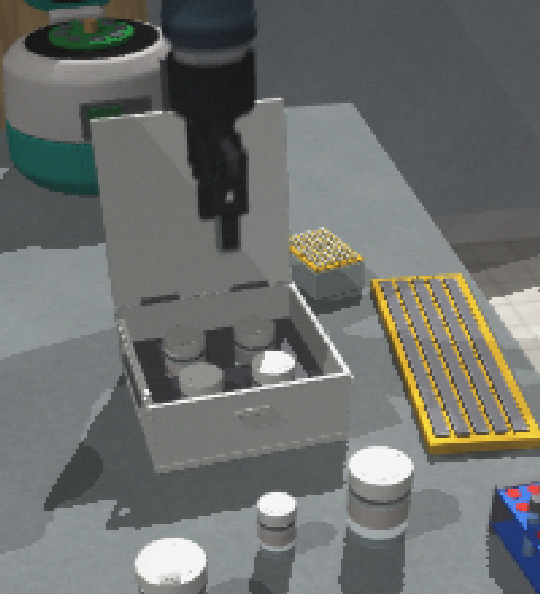

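All four middle pots sit in the wells; in crop c2 they are at (185,325), (240,265), (280,390) and (330,320). The lid leans slightly back and the clip sticks up in line with it at (590,120). I'll straddle the lid's edge beside the clip.

Call:
arm_command([
  {"tx": 0.25, "ty": 0.4, "tz": -0.6, "rx": 0, "ry": 0, "rz": 0},
  {"tx": 0.25, "ty": 0.7, "tz": -0.6, "rx": 0, "ry": 0, "rz": 0},
  {"tx": 0.25, "ty": 0.7, "tz": -0.55, "rx": 0, "ry": 0, "rz": 0},
  {"tx": 0, "ty": 0.8, "tz": 0, "rx": 0, "ry": 0, "rz": 0},
  {"tx": 0, "ty": 0.8, "tz": 0, "rx": 0, "ry": 0, "rz": 0},
], jaw=0.3)

```text
t: 47.87
ee_pos: [0.464, 0.12, 0.38]
tcp_rot: [0.002, -0.053, 0.999, 0.0]
ft_force: [0.2, -0.0, 0.6]
grip_width: 0.649
gripper_force: 0.0
```

Call:
arm_command([
  {"tx": 0, "ty": 0.8, "tz": 0, "rx": 0, "ry": 0, "rz": 0},
  {"tx": 0, "ty": 0.8, "tz": 0, "rx": 0, "ry": 0, "rz": 0},
  {"tx": 0, "ty": 0.8, "tz": 0, "rx": 0, "ry": 0, "rz": 0},
  {"tx": 0, "ty": 0.8, "tz": 0, "rx": 0, "ry": 0, "rz": 0},
  {"tx": 0, "ty": 0.8, "tz": 0, "rx": 0, "ry": 0, "rz": 0},
])

```text
t: 48.28
ee_pos: [0.4462, 0.2796, 0.3778]
tcp_rot: [-0.0, -0.053, 0.999, 0.0]
ft_force: [1.4, -0.0, 0.6]
grip_width: 0.652
gripper_force: 0.0
```

Call:
arm_command([
  {"tx": 0, "ty": 0.8, "tz": 0, "rx": 0, "ry": 0, "rz": 0},
  {"tx": 0, "ty": 0.6, "tz": 0, "rx": 0, "ry": 0, "rz": 0},
  {"tx": 0, "ty": 0.23, "tz": 0, "rx": 0, "ry": 0, "rz": 0},
  {"tx": 0, "ty": 0, "tz": 0, "rx": 0, "ry": 0, "rz": 0},
  {"tx": 0, "ty": 0, "tz": 0, "rx": 0, "ry": 0, "rz": 0},
])

```text
t: 48.7
ee_pos: [0.4401, 0.3422, 0.3775]
tcp_rot: [-0.0, -0.054, 0.999, -0.0]
ft_force: [0.6, -0.5, 0.3]
grip_width: 0.653
gripper_force: 0.0
```

```bash
python3 - <<'E'
from lid import *
p,W=see("wrist");cv2.imwrite("pics/w3.png",p[:,:,::-1])
P=car(W.reshape(-1,3))*1000
for z in(310,320,330,340,350):
    q=P[(np.abs(P[:,2]-z)<5)&(np.abs(P[:,1]-160)<40)&(np.abs(P[:,0])<125)]
    if len(q):print(z,len(q),np.percentile(q[:,1],[3,50,97]).round())
E
```

```text
ee world [440.1 342.2 377.5] carrier [-80.  161.3 377.5] [-0.    -0.054  0.999 -0.   ] [ 0.6 -0.5  0.3]
310 238 [151. 152. 159.]
320 320 [153. 154. 166.]
330 1902 [155. 160. 166.]
340 41 [159. 161. 163.]
350 42 [159. 161. 163.]
```

View pics/w3.png

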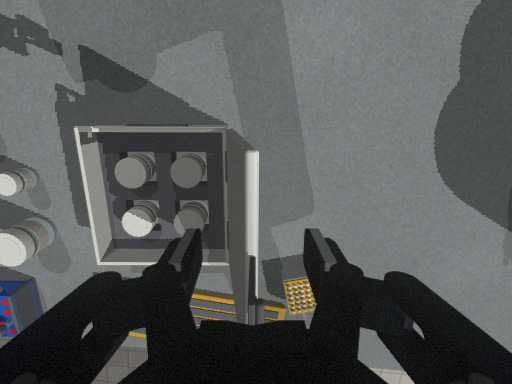

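The wrist view shows the lid edge as a vertical white strip at x≈252, centred between the open fingers. I'll lower over it and drag.

Call:
arm_command([
  {"tx": 0, "ty": 0, "tz": 0.6, "rx": 0, "ry": 0, "rz": 0},
  {"tx": 0, "ty": 0, "tz": 0.6, "rx": 0, "ry": 0, "rz": 0},
  {"tx": 0, "ty": 0, "tz": 0.4, "rx": 0, "ry": 0, "rz": 0},
  {"tx": 0, "ty": 0, "tz": 0.14, "rx": 0, "ry": 0, "rz": 0},
  {"tx": 0, "ty": 0, "tz": 0, "rx": 0, "ry": 0, "rz": 0},
])

```text
t: 49.17
ee_pos: [0.4402, 0.3408, 0.3068]
tcp_rot: [-0.001, -0.052, 0.999, -0.001]
ft_force: [0.3, 0.4, -0.3]
grip_width: 0.65
gripper_force: 0.0
```

Call:
arm_command([
  {"tx": 0, "ty": -0.2, "tz": 0, "rx": 0, "ry": 0, "rz": 0},
  {"tx": 0, "ty": -0.4, "tz": 0, "rx": 0, "ry": 0, "rz": 0},
  {"tx": 0, "ty": -0.4, "tz": 0, "rx": 0, "ry": 0, "rz": 0},
  {"tx": 0, "ty": -0.4, "tz": 0, "rx": 0, "ry": 0, "rz": 0},
  {"tx": 0, "ty": -0.4, "tz": 0, "rx": 0, "ry": 0, "rz": 0},
])

```text
t: 49.58
ee_pos: [0.4491, 0.2696, 0.3104]
tcp_rot: [0.002, -0.053, 0.999, 0.0]
ft_force: [0.4, 0.2, -0.1]
grip_width: 0.651
gripper_force: 0.0
```

Call:
arm_command([
  {"tx": 0, "ty": -0.4, "tz": 0.06, "rx": 0, "ry": 0, "rz": 0},
  {"tx": 0, "ty": -0.4, "tz": 0.06, "rx": 0, "ry": 0, "rz": 0},
  {"tx": 0, "ty": -0.4, "tz": 0.08, "rx": 0, "ry": 0, "rz": 0},
  {"tx": 0, "ty": -0.4, "tz": 0.1, "rx": 0, "ry": 0, "rz": 0},
  {"tx": 0, "ty": -0.4, "tz": 0.1, "rx": 0, "ry": 0, "rz": 0},
])

```text
t: 50.0
ee_pos: [0.4577, 0.1898, 0.2943]
tcp_rot: [0.002, -0.053, 0.999, 0.0]
ft_force: [0.6, 0.2, 0.7]
grip_width: 0.652
gripper_force: 0.0
```

Call:
arm_command([
  {"tx": 0, "ty": -0.2, "tz": 0.05, "rx": 0, "ry": 0, "rz": 0},
  {"tx": 0, "ty": 0, "tz": 0, "rx": 0, "ry": 0, "rz": 0},
  {"tx": 0, "ty": 0, "tz": 0, "rx": 0, "ry": 0, "rz": 0},
  {"tx": 0, "ty": 0, "tz": 0, "rx": 0, "ry": 0, "rz": 0},
  {"tx": 0, "ty": 0, "tz": 0, "rx": 0, "ry": 0, "rz": 0},
])

```text
t: 50.42
ee_pos: [0.4577, 0.184, 0.2908]
tcp_rot: [0.0, -0.053, 0.999, 0.0]
ft_force: [-0.3, -0.5, 0.3]
grip_width: 0.649
gripper_force: 0.0
```

```bash
cat > lidang.py <<'E'
from lid import *
for n in("scene","side"):
    p,W=see(n);P=car(W.reshape(-1,3))*1000
    q=P[(P[:,0]>20)&(P[:,0]<110)&(P[:,1]>-150)&(P[:,1]<230)&(P[:,2]>104)&(P[:,2]<345)]
    if len(q)<50:print(n,len(q));continue
    th=np.arctan2(q[:,2]-96,118-q[:,1]);h,e=np.histogram(th,60,(-.1,2));print(n,len(q),"mode",e[h.argmax()].round(2),"med",np.median(th).round(3))
    k=(np.abs(P[:,0])<25)&(P[:,1]<170)&(P[:,1]>-200)&(P[:,2]>60);r=np.hypot(P[k][:,1]-118,P[k][:,2]-96);c=P[k][r>255]
    if len(c):print("clip",len(c),c.min(0).round(),c.max(0).round())
E
python3 lidang.py
```

```text
ee world [457.7 184.  290.8] carrier [-79.3   2.  290.8] [ 0.    -0.053  0.999  0.   ] [-0.3 -0.5  0.3]
scene 705 mode 1.68 med 1.72
clip 168 [-25. 157. 349.] [ 25. 168. 393.]
side 1709 mode 1.72 med 1.72
clip 127 [-24. 151. 348.] [ 25. 169. 389.]
```

```bash
python3 - <<'E'
from h import *
p,d=get_image("wrist");c=camera_params("wrist");K=c["camera_matrix"];T=np.array(c["T_tool_cam"]);v,u=np.mgrid[:384,:512]
P=(np.dstack([(u-K[0,2])/K[0,0]*d,(v-K[1,2])/K[1,1]*d,d])@T[:3,:3].T+T[:3,3])[(d>0)]*1000
P=P[(np.abs(P[:,1])<70)&(P[:,2]<15)&(P[:,0]<60)]
for z in range(-110,15,8):
    q=P[np.abs(P[:,2]-z)<4]
    if len(q):
        l=q[q[:,1]<0];r=q[q[:,1]>0]
        print(z,len(l),len(r),l.min(0).round() if len(l) else '',l.max(0).round()if len(l) else '',r.min(0).round()if len(r) else '',r.max(0).round()if len(r) else '')
E
```

```text
-110 4204 4442 [   1.  -64. -114.] [  20.   -0. -106.] [   1.    0. -114.] [  20.   66. -106.]
-102 4691 4724 [  -9.  -66. -106.] [ 18.  -0. -98.] [  -9.    0. -106.] [ 18.  66. -98.]
-94 3052 3069 [-13. -64. -98.] [ 18.  -0. -90.] [-13.   0. -98.] [ 18.  64. -90.]
-86 1748 1801 [-13. -62. -90.] [ 17. -20. -82.] [-14.  21. -90.] [ 17.  63. -82.]
-78 3086 3037 [-13. -61. -82.] [ 14. -25. -74.] [-13.  25. -82.] [ 14.  61. -74.]
-70 716 721 [-13. -59. -74.] [ 14. -28. -66.] [  5.  27. -74.] [ 14.  60. -66.]
-62 444 451 [-12. -45. -66.] [ 12. -27. -58.] [-11.  28. -66.] [ 12.  46. -58.]
-54 407 392 [-12. -41. -58.] [ 11. -27. -50.] [-11.  27. -58.] [ 11.  42. -50.]
-46 363 381 [-11. -41. -50.] [ 11. -27. -42.] [-12.  28. -50.] [ 11.  42. -42.]
-38 306 304 [-12. -41. -42.] [ 11. -27. -34.] [-12.  28. -42.] [ 11.  42. -34.]
-30 186 181 [-11. -40. -34.] [ 11. -27. -26.] [-11.  28. -34.] [ 11.  40. -26.]
-22 15 14 [-10. -28. -26.] [  8. -27. -24.] [-10.  28. -26.] [  5.  28. -25.]
```

The wrist depth shows the open finger tips about 24 mm behind the TCP, so the fingers passed just over the edge. I'll repeat the drag lower.

Call:
arm_command([
  {"tx": 0, "ty": 0, "tz": -0.7, "rx": 0, "ry": 0, "rz": 0},
  {"tx": 0, "ty": 0.2, "tz": -0.8, "rx": 0, "ry": 0, "rz": 0},
  {"tx": 0, "ty": 0.5, "tz": -0.7, "rx": 0, "ry": 0, "rz": 0},
  {"tx": 0, "ty": 0.8, "tz": 0, "rx": 0, "ry": 0, "rz": 0},
  {"tx": 0, "ty": 0.8, "tz": 0, "rx": 0, "ry": 0, "rz": 0},
])

```text
t: 50.98
ee_pos: [0.4487, 0.2761, 0.381]
tcp_rot: [0.002, -0.052, 0.999, 0.001]
ft_force: [1.2, -0.2, -0.8]
grip_width: 0.656
gripper_force: 0.0
```

Call:
arm_command([
  {"tx": 0, "ty": 0.8, "tz": 0, "rx": 0, "ry": 0, "rz": 0},
  {"tx": 0, "ty": 0.6, "tz": 0, "rx": 0, "ry": 0, "rz": 0},
  {"tx": 0, "ty": 0.28, "tz": 0, "rx": 0, "ry": 0, "rz": 0},
  {"tx": 0, "ty": 0, "tz": 0, "rx": 0, "ry": 0, "rz": 0},
  {"tx": 0, "ty": 0, "tz": 0, "rx": 0, "ry": 0, "rz": 0},
])

```text
t: 51.4
ee_pos: [0.4404, 0.3417, 0.3779]
tcp_rot: [-0.0, -0.054, 0.999, -0.0]
ft_force: [0.2, -0.3, -0.1]
grip_width: 0.651
gripper_force: 0.0
```

Call:
arm_command([
  {"tx": 0, "ty": 0, "tz": 0.7, "rx": 0, "ry": 0, "rz": 0},
  {"tx": 0, "ty": 0, "tz": 0.7, "rx": 0, "ry": 0, "rz": 0},
  {"tx": 0, "ty": 0, "tz": 0.6, "rx": 0, "ry": 0, "rz": 0},
  {"tx": 0, "ty": 0, "tz": 0.28, "rx": 0, "ry": 0, "rz": 0},
  {"tx": 0, "ty": 0, "tz": 0.1, "rx": 0, "ry": 0, "rz": 0},
])

```text
t: 51.82
ee_pos: [0.44, 0.34, 0.2808]
tcp_rot: [-0.002, -0.052, 0.999, -0.001]
ft_force: [-0.3, 0.6, 0.5]
grip_width: 0.652
gripper_force: 0.0
```

Call:
arm_command([
  {"tx": 0, "ty": -0.2, "tz": 0, "rx": 0, "ry": 0, "rz": 0},
  {"tx": 0, "ty": -0.4, "tz": 0, "rx": 0, "ry": 0, "rz": 0},
  {"tx": 0, "ty": -0.4, "tz": 0, "rx": 0, "ry": 0, "rz": 0},
  {"tx": 0, "ty": -0.4, "tz": 0, "rx": 0, "ry": 0, "rz": 0},
  {"tx": 0, "ty": -0.4, "tz": 0, "rx": 0, "ry": 0, "rz": 0},
])

```text
t: 52.23
ee_pos: [0.4496, 0.2695, 0.286]
tcp_rot: [0.002, -0.053, 0.999, 0.001]
ft_force: [-0.1, 2.1, 0.8]
grip_width: 0.65
gripper_force: 1.0
```

Call:
arm_command([
  {"tx": 0, "ty": -0.4, "tz": 0.06, "rx": 0, "ry": 0, "rz": 0},
  {"tx": 0, "ty": -0.4, "tz": 0.08, "rx": 0, "ry": 0, "rz": 0},
  {"tx": 0, "ty": -0.4, "tz": 0.1, "rx": 0, "ry": 0, "rz": 0},
  {"tx": 0, "ty": -0.4, "tz": 0.12, "rx": 0, "ry": 0, "rz": 0},
  {"tx": 0, "ty": -0.4, "tz": 0.12, "rx": 0, "ry": 0, "rz": 0},
])

```text
t: 52.65
ee_pos: [0.4582, 0.1895, 0.2665]
tcp_rot: [0.002, -0.053, 0.999, 0.0]
ft_force: [-0.1, 1.2, -0.5]
grip_width: 0.65
gripper_force: 0.7
```

```bash
python3 lidang.py
```

```text
ee world [458.2 189.5 266.5] carrier [-78.1   7.5 266.5] [ 0.002 -0.053  0.999  0.   ] [-0.1  1.2 -0.5]
scene 3251 mode 1.16 med 1.201
clip 314 [-25. -19. 327.] [ 25.  11. 367.]
side 1200 mode 1.06 med 1.083
clip 149 [-24. -27. 322.] [ 25.   1. 362.]
```

Call:
arm_command([
  {"tx": 0, "ty": 0, "tz": -0.4, "rx": 0, "ry": 0, "rz": 0},
  {"tx": 0, "ty": 0, "tz": -0.6, "rx": 0, "ry": 0, "rz": 0},
  {"tx": 0, "ty": 0, "tz": -0.6, "rx": 0, "ry": 0, "rz": 0},
  {"tx": 0, "ty": 0, "tz": -0.6, "rx": 0, "ry": 0, "rz": 0},
  {"tx": 0, "ty": 0, "tz": 0, "rx": 0, "ry": 0, "rz": 0},
])

```text
t: 53.17
ee_pos: [0.4592, 0.1911, 0.3593]
tcp_rot: [0.006, -0.053, 0.999, 0.001]
ft_force: [-0.2, -0.0, 0.5]
grip_width: 0.65
gripper_force: 0.0
```

Call:
arm_command([
  {"tx": 0, "ty": 0.5, "tz": 0, "rx": 0, "ry": 0, "rz": 0},
  {"tx": 0, "ty": 0.5, "tz": 0, "rx": 0, "ry": 0, "rz": 0},
  {"tx": 0, "ty": 0.32, "tz": 0, "rx": 0, "ry": 0, "rz": 0},
  {"tx": 0, "ty": 0, "tz": 0, "rx": 0, "ry": 0, "rz": 0},
  {"tx": 0, "ty": 0, "tz": 0, "rx": 0, "ry": 0, "rz": 0},
], jaw=-1)

```text
t: 53.58
ee_pos: [0.4512, 0.2435, 0.3526]
tcp_rot: [0.001, -0.054, 0.999, -0.0]
ft_force: [-0.2, 0.1, 0.3]
grip_width: -0.001
gripper_force: 0.0
```

Call:
arm_command([
  {"tx": 0, "ty": 0, "tz": 0.4, "rx": 0, "ry": 0, "rz": 0},
  {"tx": 0, "ty": 0, "tz": 0.5, "rx": 0, "ry": 0, "rz": 0},
  {"tx": 0, "ty": 0, "tz": 0.4, "rx": 0, "ry": 0, "rz": 0},
  {"tx": 0, "ty": 0, "tz": 0.25, "rx": 0, "ry": 0, "rz": 0},
  {"tx": 0, "ty": 0, "tz": 0, "rx": 0, "ry": 0, "rz": 0},
])

```text
t: 54.0
ee_pos: [0.4502, 0.2421, 0.2877]
tcp_rot: [-0.002, -0.053, 0.999, -0.0]
ft_force: [0.0, -0.1, 0.1]
grip_width: -0.003
gripper_force: 0.0
```

Call:
arm_command([
  {"tx": 0, "ty": -0.34, "tz": 0.25, "rx": 0, "ry": 0, "rz": 0},
  {"tx": 0, "ty": -0.34, "tz": 0.25, "rx": 0, "ry": 0, "rz": 0},
  {"tx": 0, "ty": -0.34, "tz": 0.25, "rx": 0, "ry": 0, "rz": 0},
  {"tx": 0, "ty": -0.34, "tz": 0.25, "rx": 0, "ry": 0, "rz": 0},
  {"tx": 0, "ty": 0, "tz": 0, "rx": 0, "ry": 0, "rz": 0},
])

```text
t: 54.42
ee_pos: [0.457, 0.1869, 0.2493]
tcp_rot: [-0.001, -0.052, 0.999, -0.001]
ft_force: [-0.5, 0.0, 1.0]
grip_width: -0.002
gripper_force: 0.0
```

```bash
python3 lidang.py
```

```text
ee world [457.  186.9 249.3] carrier [-79.6   5.  249.3] [-0.001 -0.052  0.999 -0.001] [-0.5  0.   1. ]
scene 3900 mode 0.95 med 0.997
clip 297 [-25. -71. 298.] [ 25. -35. 334.]
side 897 mode 0.88 med 0.89
clip 135 [-25. -74. 296.] [ 24. -39. 331.]
```

Call:
arm_command([
  {"tx": 0, "ty": -0.26, "tz": 0.32, "rx": 0, "ry": 0, "rz": 0},
  {"tx": 0, "ty": -0.26, "tz": 0.32, "rx": 0, "ry": 0, "rz": 0},
  {"tx": 0, "ty": -0.26, "tz": 0.32, "rx": 0, "ry": 0, "rz": 0},
  {"tx": 0, "ty": -0.26, "tz": 0.32, "rx": 0, "ry": 0, "rz": 0},
  {"tx": 0, "ty": -0.15, "tz": 0.35, "rx": 0, "ry": 0, "rz": 0},
])

```text
t: 54.93
ee_pos: [0.4635, 0.1415, 0.1861]
tcp_rot: [0.002, -0.053, 0.999, -0.0]
ft_force: [0.2, 0.2, 0.6]
grip_width: -0.004
gripper_force: 0.4
```

Call:
arm_command([
  {"tx": 0, "ty": -0.15, "tz": 0.35, "rx": 0, "ry": 0, "rz": 0},
  {"tx": 0, "ty": -0.15, "tz": 0.35, "rx": 0, "ry": 0, "rz": 0},
  {"tx": 0, "ty": -0.15, "tz": 0.35, "rx": 0, "ry": 0, "rz": 0},
  {"tx": 0, "ty": -0.1, "tz": 0.25, "rx": 0, "ry": 0, "rz": 0},
  {"tx": 0, "ty": -0.1, "tz": 0.2, "rx": 0, "ry": 0, "rz": 0},
])

```text
t: 55.35
ee_pos: [0.4653, 0.116, 0.1247]
tcp_rot: [0.0, -0.053, 0.999, 0.0]
ft_force: [-0.0, -0.0, 0.3]
grip_width: -0.002
gripper_force: 0.2
```

Call:
arm_command([
  {"tx": 0, "ty": 0, "tz": 0.15, "rx": 0, "ry": 0, "rz": 0},
  {"tx": 0, "ty": 0, "tz": 0.1, "rx": 0, "ry": 0, "rz": 0},
  {"tx": 0, "ty": 0, "tz": 0.08, "rx": 0, "ry": 0, "rz": 0},
  {"tx": 0, "ty": 0, "tz": 0.05, "rx": 0, "ry": 0, "rz": 0},
  {"tx": 0, "ty": 0, "tz": 0, "rx": 0, "ry": 0, "rz": 0},
])

```text
t: 55.77
ee_pos: [0.4647, 0.1159, 0.1094]
tcp_rot: [-0.0, -0.053, 0.999, 0.0]
ft_force: [0.7, -0.1, -0.5]
grip_width: -0.001
gripper_force: 0.0
```

```bash
python3 lidang.py
```

```text
ee world [464.7 115.9 109.4] carrier [-79.4 -66.4 109.4] [-0.    -0.053  0.999  0.   ] [ 0.7 -0.1 -0.5]
scene 3986 mode 0.18 med 0.245
clip 196 [ -25. -178.  124.] [  25. -135.  139.]
side 867 mode 0.15 med 0.192
clip 129 [ -25. -181.  122.] [  24. -135.  139.]
```

Call:
arm_command([
  {"tx": 0, "ty": 0, "tz": 0.12, "rx": 0, "ry": 0, "rz": 0},
  {"tx": 0, "ty": 0, "tz": 0.12, "rx": 0, "ry": 0, "rz": 0},
  {"tx": 0, "ty": 0, "tz": 0.1, "rx": 0, "ry": 0, "rz": 0},
  {"tx": 0, "ty": 0, "tz": 0.06, "rx": 0, "ry": 0, "rz": 0},
  {"tx": 0, "ty": 0, "tz": 0, "rx": 0, "ry": 0, "rz": 0},
])

```text
t: 56.28
ee_pos: [0.4641, 0.1157, 0.0926]
tcp_rot: [-0.001, -0.053, 0.999, 0.0]
ft_force: [0.3, 0.2, 1.1]
grip_width: -0.003
gripper_force: 0.0
```

```bash
python3 lidang.py
```

```text
ee world [464.1 115.7  92.6] carrier [-80.1 -66.5  92.6] [-0.001 -0.053  0.999  0.   ] [0.3 0.2 1.1]
scene 3880 mode 0.08 med 0.162
clip 186 [ -25. -180.  101.] [  24. -137.  114.]
side 1005 mode 0.08 med 0.109
clip 138 [ -25. -184.   97.] [  25. -137.  111.]
```

Call:
arm_command([
  {"tx": 0, "ty": 0, "tz": 0.05, "rx": 0, "ry": 0, "rz": 0},
  {"tx": 0, "ty": 0, "tz": 0.05, "rx": 0, "ry": 0, "rz": 0},
  {"tx": 0, "ty": 0, "tz": 0.05, "rx": 0, "ry": 0, "rz": 0},
  {"tx": 0, "ty": 0, "tz": 0, "rx": 0, "ry": 0, "rz": 0},
  {"tx": 0, "ty": 0, "tz": 0, "rx": 0, "ry": 0, "rz": 0},
])

```text
t: 56.8
ee_pos: [0.4646, 0.1157, 0.0873]
tcp_rot: [-0.0, -0.053, 0.999, 0.0]
ft_force: [1.0, -0.2, -0.8]
grip_width: -0.0
gripper_force: 0.0
```

Call:
arm_command([
  {"tx": 0, "ty": 0, "tz": 0.03, "rx": 0, "ry": 0, "rz": 0},
  {"tx": 0, "ty": 0, "tz": 0.03, "rx": 0, "ry": 0, "rz": 0},
  {"tx": 0, "ty": 0, "tz": 0, "rx": 0, "ry": 0, "rz": 0},
  {"tx": 0, "ty": 0, "tz": 0, "rx": 0, "ry": 0, "rz": 0},
  {"tx": 0, "ty": 0, "tz": 0, "rx": 0, "ry": 0, "rz": 0},
])

```text
t: 57.22
ee_pos: [0.4648, 0.1157, 0.0869]
tcp_rot: [-0.0, -0.053, 0.999, -0.0]
ft_force: [-8.5, -0.9, 18.4]
grip_width: -0.0
gripper_force: 9.3
```

```bash
python3 lidang.py
```

```text
ee world [464.8 115.7  86.9] carrier [-79.3 -66.6  86.9] [-0.    -0.053  0.999 -0.   ] [-8.5 -0.9 18.4]
scene 3794 mode 0.08 med 0.136
clip 182 [ -25. -180.   93.] [ 25. -22. 435.]
side 973 mode 0.04 med 0.087
clip 146 [ -25. -183.   89.] [  25. -137.  103.]
```

Call:
arm_command([
  {"tx": 0, "ty": 0, "tz": -0.4, "rx": 0, "ry": 0, "rz": 0},
  {"tx": 0, "ty": 0, "tz": -0.7, "rx": 0, "ry": 0, "rz": 0},
  {"tx": 0, "ty": 0, "tz": -0.7, "rx": 0, "ry": 0, "rz": 0},
  {"tx": 0, "ty": 0, "tz": -0.5, "rx": 0, "ry": 0, "rz": 0},
  {"tx": 0, "ty": 0, "tz": -0.2, "rx": 0, "ry": 0, "rz": 0},
])

```text
t: 57.73
ee_pos: [0.4665, 0.1158, 0.1884]
tcp_rot: [0.003, -0.053, 0.999, -0.0]
ft_force: [0.6, -0.0, 0.9]
grip_width: -0.0
gripper_force: 0.0
```

Call:
arm_command([
  {"tx": -0.5, "ty": -0.5, "tz": 0, "rx": 0, "ry": 0, "rz": 0},
  {"tx": -0.5, "ty": -0.5, "tz": 0, "rx": 0, "ry": 0, "rz": 0},
  {"tx": -0.5, "ty": -0.5, "tz": 0, "rx": 0, "ry": 0, "rz": 0},
  {"tx": -0.5, "ty": -0.5, "tz": 0, "rx": 0, "ry": 0, "rz": 0},
  {"tx": 0, "ty": 0, "tz": 0, "rx": -0.5, "ry": 0, "rz": 0},
])

```text
t: 58.15
ee_pos: [0.5553, 0.043, 0.1842]
tcp_rot: [-0.001, -0.053, 0.998, 0.029]
ft_force: [-0.2, 0.3, 1.0]
grip_width: -0.003
gripper_force: 0.0
```

Call:
arm_command([
  {"tx": 0, "ty": 0, "tz": 0, "rx": -0.9, "ry": 0, "rz": 0},
  {"tx": 0, "ty": 0, "tz": 0, "rx": -0.9, "ry": 0, "rz": 0},
  {"tx": 0, "ty": 0, "tz": 0, "rx": -0.9, "ry": 0, "rz": 0},
  {"tx": 0, "ty": 0, "tz": 0, "rx": -0.9, "ry": 0, "rz": 0},
  {"tx": 0, "ty": 0, "tz": 0, "rx": -0.9, "ry": 0, "rz": 0},
])

```text
t: 58.57
ee_pos: [0.553, 0.0443, 0.185]
tcp_rot: [-0.015, -0.05, 0.953, 0.298]
ft_force: [0.0, 0.2, -0.6]
grip_width: -0.002
gripper_force: 0.0
```

Call:
arm_command([
  {"tx": 0, "ty": 0, "tz": 0, "rx": -0.9, "ry": 0, "rz": 0},
  {"tx": 0, "ty": 0, "tz": 0, "rx": -0.65, "ry": 0, "rz": 0},
  {"tx": 0, "ty": 0, "tz": 0, "rx": 0, "ry": 0, "rz": 0},
  {"tx": 0, "ty": 0, "tz": 0, "rx": 0, "ry": 0, "rz": 0},
  {"tx": 0, "ty": 0, "tz": 0, "rx": 0, "ry": 0, "rz": 0},
])

```text
t: 58.98
ee_pos: [0.5527, 0.045, 0.1848]
tcp_rot: [-0.021, -0.049, 0.923, 0.382]
ft_force: [0.1, -0.1, -0.5]
grip_width: 0.001
gripper_force: 0.0
```

```bash
python3 - <<'E'
from lid import *
print(s["joints"].round(2))
q=s["tcp_rot"];M=R.T@Ro.from_quat([q[1],q[2],q[3],q[0]]).as_matrix();print(M.round(2))
for n in("scene","side"):
    p,W=see(n);P=car(W.reshape(-1,3))*1000
    cv2.imwrite(f"pics/{n}3.png",cv2.resize(p[100:330,150:460,::-1],None,fx=2.5,fy=2.5))
    for y in(-110,-60,0,60,110):
        k=(np.abs(P[:,0])<115)&(np.abs(P[:,1]-y)<8)&(P[:,2]>60)&(P[:,2]<135);print(n,y,k.sum(),np.median(P[k][:,2]).round(1))
    k=(np.abs(P[:,0])<24)&(P[:,1]<-124)&(P[:,1]>-185)&(P[:,2]>40)&(P[:,2]<135)
    for y in range(-180,-120,10):
        c=P[k&(np.abs(P[:,1]-y)<5)]
        if len(c):print("clip",y,len(c),np.median(c[:,2]).round(1))
E
```

```text
ee world [552.7  45.  184.8] carrier [   0.6 -146.2  184.8] [-0.021 -0.049  0.923  0.382] [ 0.1 -0.1 -0.5]
[-0.52  0.39  1.61  0.61  1.65 -2.31]
[[-1.   -0.   -0.  ]
 [-0.    0.71  0.71]
 [ 0.    0.71 -0.71]]
scene -110 439 109.1
scene -60 503 110.6
scene 0 559 110.4
scene 60 612 110.4
scene 110 761 108.7
clip -180 22 103.5
clip -170 74 99.8
clip -160 25 98.4
clip -150 11 99.8
clip -140 55 102.9
clip -130 53 104.8
side -110 479 101.1
side -60 165 108.0
side 0 110 108.0
side 60 114 107.9
side 110 85 106.2
clip -180 58 97.7
clip -170 14 97.8
clip -160 9 96.5
clip -150 21 98.9
clip -140 34 100.6
clip -130 36 101.9
```

View pics/scene3.png

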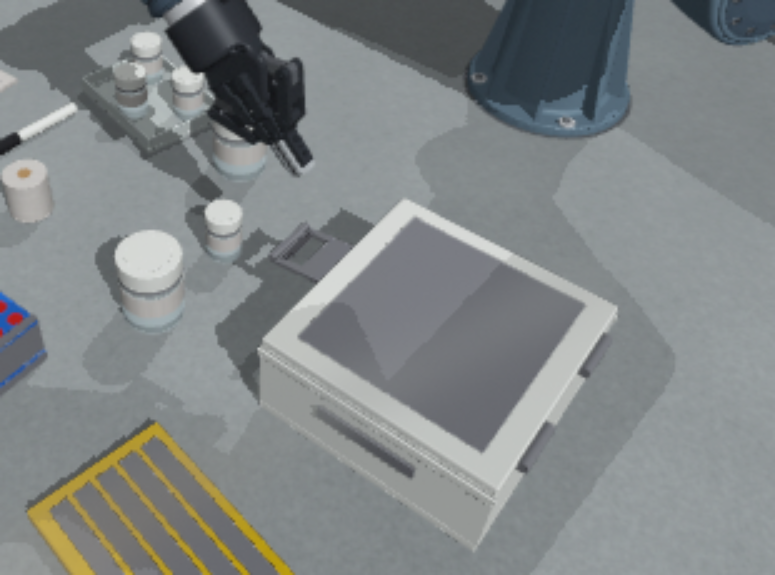

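The lid is flat at 108–110 mm all over. The clip sticks straight out at (310,255) in the picture with a window near its end, so I'll push on the end bar.

Call:
arm_command([
  {"tx": 0, "ty": -0.38, "tz": 0.33, "rx": 0, "ry": 0, "rz": 0},
  {"tx": 0, "ty": -0.38, "tz": 0.33, "rx": 0, "ry": 0, "rz": 0},
  {"tx": 0, "ty": -0.38, "tz": 0.33, "rx": 0, "ry": 0, "rz": 0},
  {"tx": 0, "ty": -0.274, "tz": 0.247, "rx": 0, "ry": 0, "rz": 0},
  {"tx": 0, "ty": 0, "tz": 0, "rx": 0, "ry": 0, "rz": 0},
])

```text
t: 59.5
ee_pos: [0.5518, 0.041, 0.108]
tcp_rot: [-0.022, -0.049, 0.922, 0.383]
ft_force: [-0.3, -0.2, 0.1]
grip_width: -0.003
gripper_force: 0.0
```

Call:
arm_command([
  {"tx": 0, "ty": -0.173, "tz": 0.194, "rx": 0, "ry": 0, "rz": 0},
  {"tx": 0, "ty": -0.173, "tz": 0.194, "rx": 0, "ry": 0, "rz": 0},
  {"tx": 0, "ty": -0.173, "tz": 0.194, "rx": 0, "ry": 0, "rz": 0},
  {"tx": 0, "ty": -0.173, "tz": 0.194, "rx": 0, "ry": 0, "rz": 0},
  {"tx": 0, "ty": -0.173, "tz": 0.194, "rx": 0, "ry": 0, "rz": 0},
])

```text
t: 59.92
ee_pos: [0.5528, 0.0484, 0.061]
tcp_rot: [-0.02, -0.05, 0.92, 0.389]
ft_force: [1.5, 32.9, 23.8]
grip_width: -0.0
gripper_force: 19.8
```

```bash
cat > clip.py <<'E'
from lid import *
for n in("side","scene"):
    p,W=see(n);P=car(W.reshape(-1,3))*1000
    k=(np.abs(P[:,0])>12)&(np.abs(P[:,0])<29)&(P[:,1]<-118)&(P[:,1]>-190)&(P[:,2]>25)&(P[:,2]<112)
    print(n,[(z,int(m.sum()),np.median(P[m][:,1]).round()) for z in range(30,112,8) for m in [k&(np.abs(P[:,2]-z)<4)] if m.sum()>3])
E
python3 clip.py
```

```text
ee world [552.8  48.4  61. ] carrier [   1.1 -142.8   61. ] [-0.02  -0.05   0.92   0.389] [ 1.5 32.9 23.8]
side [(30, 5, np.float64(-120.0)), (62, 7, np.float64(-122.0)), (70, 34, np.float64(-158.0)), (78, 12, np.float64(-149.0)), (86, 17, np.float64(-139.0)), (94, 21, np.float64(-133.0)), (102, 16, np.float64(-124.0))]
scene [(70, 39, np.float64(-161.0)), (78, 23, np.float64(-152.0)), (86, 19, np.float64(-160.0)), (94, 24, np.float64(-137.0)), (102, 27, np.float64(-128.0)), (110, 21, np.float64(-121.0))]
```

Call:
arm_command([
  {"tx": 0, "ty": 0.14, "tz": -0.1, "rx": 0, "ry": 0, "rz": 0},
  {"tx": 0, "ty": 0, "tz": -0.4, "rx": 0, "ry": 0, "rz": 0},
  {"tx": -0.25, "ty": 0, "tz": 0, "rx": 0, "ry": 0, "rz": 0},
  {"tx": -0.25, "ty": 0, "tz": 0, "rx": 0, "ry": 0, "rz": 0},
  {"tx": 0, "ty": 0, "tz": 0, "rx": 0, "ry": 0, "rz": 0},
])

```text
t: 60.43
ee_pos: [0.5755, 0.0344, 0.0763]
tcp_rot: [-0.019, -0.049, 0.923, 0.382]
ft_force: [-0.9, -0.5, 0.2]
grip_width: -0.001
gripper_force: 0.0
```

Call:
arm_command([
  {"tx": 0, "ty": 0, "tz": 0.25, "rx": 0, "ry": 0, "rz": 0},
  {"tx": 0, "ty": 0, "tz": 0.25, "rx": 0, "ry": 0, "rz": 0},
  {"tx": 0, "ty": -0.07, "tz": 0.14, "rx": 0, "ry": 0, "rz": 0},
  {"tx": 0, "ty": -0.07, "tz": 0.14, "rx": 0, "ry": 0, "rz": 0},
  {"tx": 0, "ty": 0, "tz": 0, "rx": 0, "ry": 0, "rz": 0},
])

```text
t: 60.85
ee_pos: [0.5705, 0.0538, 0.0485]
tcp_rot: [-0.022, -0.049, 0.922, 0.383]
ft_force: [-0.6, -0.2, -0.0]
grip_width: 0.001
gripper_force: 0.0
```

```bash
python3 clip.py
```

```text
ee world [570.5  53.8  48.5] carrier [  19.3 -139.3   48.5] [-0.022 -0.049  0.922  0.383] [-0.6 -0.2 -0. ]
side [(54, 13, np.float64(-147.0)), (62, 33, np.float64(-148.0)), (70, 16, np.float64(-142.0)), (78, 14, np.float64(-136.0)), (86, 17, np.float64(-134.0)), (94, 22, np.float64(-130.0)), (102, 18, np.float64(-124.0))]
scene [(62, 29, np.float64(-153.0)), (70, 23, np.float64(-152.0)), (78, 17, np.float64(-154.0)), (86, 30, np.float64(-160.0)), (94, 40, np.float64(-166.0)), (102, 22, np.float64(-172.0)), (110, 21, np.float64(-121.0))]
```

Call:
arm_command([
  {"tx": 0, "ty": -0.07, "tz": 0.14, "rx": 0, "ry": 0, "rz": 0},
  {"tx": 0, "ty": -0.07, "tz": 0.14, "rx": 0, "ry": 0, "rz": 0},
  {"tx": 0, "ty": 0.04, "tz": 0.1, "rx": 0, "ry": 0, "rz": 0},
  {"tx": 0, "ty": 0.04, "tz": 0.1, "rx": 0, "ry": 0, "rz": 0},
  {"tx": 0, "ty": 0, "tz": 0, "rx": 0, "ry": 0, "rz": 0},
])

```text
t: 61.37
ee_pos: [0.5702, 0.0653, 0.0344]
tcp_rot: [-0.021, -0.049, 0.922, 0.383]
ft_force: [-0.0, -0.4, 0.6]
grip_width: -0.001
gripper_force: 0.0
```

Call:
arm_command([
  {"tx": 0, "ty": 0.05, "tz": 0.06, "rx": 0, "ry": 0, "rz": 0},
  {"tx": 0, "ty": 0.05, "tz": 0.06, "rx": 0, "ry": 0, "rz": 0},
  {"tx": 0, "ty": 0.02, "tz": 0.03, "rx": 0, "ry": 0, "rz": 0},
  {"tx": 0, "ty": 0, "tz": 0, "rx": 0, "ry": 0, "rz": 0},
  {"tx": 0, "ty": 0, "tz": 0, "rx": 0, "ry": 0, "rz": 0},
])

```text
t: 61.78
ee_pos: [0.5699, 0.0724, 0.0343]
tcp_rot: [-0.02, -0.049, 0.922, 0.382]
ft_force: [0.4, -0.1, 0.7]
grip_width: 0.001
gripper_force: 0.0
```

```bash
python3 clip.py
```

```text
ee world [569.9  72.4  34.3] carrier [  20.6 -120.8   34.3] [-0.02  -0.049  0.922  0.382] [ 0.4 -0.1  0.7]
side [(30, 8, np.float64(-121.0)), (46, 15, np.float64(-134.0)), (54, 23, np.float64(-128.0)), (62, 12, np.float64(-126.0)), (70, 16, np.float64(-124.0)), (78, 10, np.float64(-126.0)), (86, 13, np.float64(-125.0)), (94, 13, np.float64(-125.0)), (102, 14, np.float64(-123.0)), (110, 4, np.float64(-120.0))]
scene [(62, 4, np.float64(-142.0)), (70, 20, np.float64(-141.0)), (78, 32, np.float64(-148.0)), (86, 15, np.float64(-155.0)), (102, 16, np.float64(-122.0)), (110, 43, np.float64(-152.0))]
```

Call:
arm_command([
  {"tx": 0, "ty": 0.035, "tz": 0.035, "rx": 0, "ry": 0, "rz": 0},
  {"tx": 0, "ty": 0.035, "tz": 0.035, "rx": 0, "ry": 0, "rz": 0},
  {"tx": 0, "ty": 0, "tz": 0, "rx": 0, "ry": 0, "rz": 0},
  {"tx": 0, "ty": 0, "tz": 0, "rx": 0, "ry": 0, "rz": 0},
  {"tx": 0, "ty": 0, "tz": 0, "rx": 0, "ry": 0, "rz": 0},
])

```text
t: 62.3
ee_pos: [0.5695, 0.0761, 0.0342]
tcp_rot: [-0.02, -0.049, 0.922, 0.382]
ft_force: [-0.0, -1.0, 0.2]
grip_width: -0.001
gripper_force: 0.2
```

Call:
arm_command([
  {"tx": 0, "ty": 0.035, "tz": 0.035, "rx": 0, "ry": 0, "rz": 0},
  {"tx": 0, "ty": 0, "tz": 0, "rx": 0, "ry": 0, "rz": 0},
  {"tx": 0, "ty": 0, "tz": 0, "rx": 0, "ry": 0, "rz": 0},
  {"tx": 0, "ty": 0, "tz": 0, "rx": 0, "ry": 0, "rz": 0},
  {"tx": 0, "ty": 0, "tz": 0, "rx": 0, "ry": 0, "rz": 0},
])

```text
t: 62.72
ee_pos: [0.5697, 0.0768, 0.0341]
tcp_rot: [-0.02, -0.049, 0.923, 0.382]
ft_force: [-1.1, -5.4, 1.2]
grip_width: -0.002
gripper_force: 2.4
```

```bash
python3 clip.py
```

```text
ee world [569.7  76.8  34.1] carrier [  20.9 -116.3   34.1] [-0.02  -0.049  0.923  0.382] [-1.1 -5.4  1.2]
side [(30, 11, np.float64(-120.0)), (46, 18, np.float64(-129.0)), (54, 18, np.float64(-125.0)), (62, 11, np.float64(-124.0)), (70, 19, np.float64(-125.0)), (78, 12, np.float64(-124.0)), (86, 12, np.float64(-124.0)), (94, 15, np.float64(-124.0)), (102, 13, np.float64(-123.0))]
scene [(70, 16, np.float64(-138.0)), (78, 27, np.float64(-143.0)), (86, 18, np.float64(-150.0)), (102, 23, np.float64(-125.0)), (110, 44, np.float64(-148.0))]
```

Contact is at 5 N and the clip stands about flat. I'll press further in small steps to be sure it seats.

Call:
arm_command([
  {"tx": 0, "ty": 0.035, "tz": 0.035, "rx": 0, "ry": 0, "rz": 0},
  {"tx": 0, "ty": 0, "tz": 0, "rx": 0, "ry": 0, "rz": 0},
  {"tx": 0, "ty": 0, "tz": 0, "rx": 0, "ry": 0, "rz": 0},
  {"tx": 0, "ty": 0, "tz": 0, "rx": 0, "ry": 0, "rz": 0},
  {"tx": 0, "ty": 0, "tz": 0, "rx": 0, "ry": 0, "rz": 0},
])

```text
t: 63.23
ee_pos: [0.5698, 0.0773, 0.034]
tcp_rot: [-0.02, -0.049, 0.923, 0.38]
ft_force: [-2.0, -12.1, 1.7]
grip_width: -0.003
gripper_force: 4.8
```

Call:
arm_command([
  {"tx": 0, "ty": 0.025, "tz": 0.025, "rx": 0, "ry": 0, "rz": 0},
  {"tx": 0, "ty": 0, "tz": 0, "rx": 0, "ry": 0, "rz": 0},
  {"tx": 0, "ty": 0, "tz": 0, "rx": 0, "ry": 0, "rz": 0},
  {"tx": 0, "ty": 0, "tz": 0, "rx": 0, "ry": 0, "rz": 0},
  {"tx": 0, "ty": 0, "tz": 0, "rx": 0, "ry": 0, "rz": 0},
])

```text
t: 63.65
ee_pos: [0.5699, 0.0777, 0.0339]
tcp_rot: [-0.019, -0.049, 0.924, 0.38]
ft_force: [-3.2, -15.8, 3.0]
grip_width: 0.0
gripper_force: 6.5
```

Call:
arm_command([
  {"tx": 0, "ty": -0.1, "tz": -0.25, "rx": 0, "ry": 0, "rz": 0},
  {"tx": 0, "ty": 0, "tz": -0.5, "rx": 0, "ry": 0, "rz": 0},
  {"tx": 0, "ty": 0, "tz": -0.7, "rx": 0, "ry": 0, "rz": 0},
  {"tx": 0, "ty": 0.3, "tz": -0.7, "rx": 0, "ry": 0, "rz": 0},
  {"tx": 0, "ty": 0.6, "tz": -0.6, "rx": 0, "ry": 0, "rz": 0},
])

```text
t: 64.07
ee_pos: [0.5743, 0.0247, 0.1342]
tcp_rot: [-0.021, -0.048, 0.922, 0.383]
ft_force: [0.7, 0.2, -0.5]
grip_width: 0.002
gripper_force: 0.0
```

Call:
arm_command([
  {"tx": 0, "ty": 0.7, "tz": -0.6, "rx": 0, "ry": 0, "rz": 0},
  {"tx": 0, "ty": 0.7, "tz": -0.6, "rx": 0, "ry": 0, "rz": 0},
  {"tx": 0, "ty": 0.7, "tz": -0.6, "rx": 0, "ry": 0, "rz": 0},
  {"tx": 0, "ty": 0.5, "tz": -0.5, "rx": 0, "ry": 0, "rz": 0},
  {"tx": 0, "ty": 0, "tz": 0, "rx": 0, "ry": 0, "rz": 0},
])

```text
t: 64.48
ee_pos: [0.5761, 0.0344, 0.28]
tcp_rot: [-0.016, -0.051, 0.923, 0.381]
ft_force: [0.6, -0.0, 0.6]
grip_width: -0.0
gripper_force: 0.0
```

```bash
python3 clip.py; python3 - <<'E'
from lid import *
p,W=see("side");cv2.imwrite("pics/side4.png",cv2.resize(p[90:350,150:360,::-1],None,fx=2.3,fy=2.3))
P=car(W.reshape(-1,3))*1000
for y in(-110,-60,0,60,110):
    k=(np.abs(P[:,0])<115)&(np.abs(P[:,1]-y)<6)&(P[:,2]>104)&(P[:,2]<135);print(y,k.sum(),np.median(P[k][:,2]).round(1))
k=(np.abs(P[:,0])<28)&(P[:,1]<-112)&(P[:,1]>-190)&(P[:,2]>20)&(P[:,2]<112)
for z in range(24,112,6):
    m=k&(np.abs(P[:,2]-z)<3)
    if m.sum():print(z,m.sum(),P[m][:,1].min().round(),np.median(P[m][:,1]).round(1))
E
```

```text
ee world [576.1  34.4 280. ] carrier [  22.8 -159.2  280. ] [-0.016 -0.051  0.923  0.381] [ 0.6 -0.   0.6]
side [(30, 10, np.float64(-121.0)), (38, 6, np.float64(-121.0)), (46, 19, np.float64(-130.0)), (54, 30, np.float64(-127.0)), (62, 21, np.float64(-124.0)), (70, 24, np.float64(-123.0)), (78, 17, np.float64(-127.0)), (86, 25, np.float64(-124.0)), (94, 21, np.float64(-125.0)), (102, 28, np.float64(-124.0)), (110, 5, np.float64(-124.0))]
scene [(102, 10, np.float64(-120.0)), (110, 17, np.float64(-121.0))]
ee world [574.3  34.7 274.3] carrier [  21.  -158.7  274.3] [-0.019 -0.05   0.923  0.382] [ 0.2  0.8 -1.3]
-110 168 106.6
-60 137 108.0
0 122 107.8
60 120 107.8
110 86 106.1
24 22 -123.0 -119.0
30 28 -123.0 -119.0
36 10 -123.0 -119.8
42 4 -130.0 -129.5
48 41 -136.0 -129.7
54 31 -133.0 -124.3
60 37 -129.0 -122.7
66 26 -128.0 -123.8
72 25 -125.0 -122.7
78 17 -127.0 -124.6
84 36 -129.0 -124.9
90 25 -127.0 -124.3
96 28 -129.0 -124.7
102 46 -128.0 -122.8
108 28 -129.0 -117.5
```

View pics/side4.png

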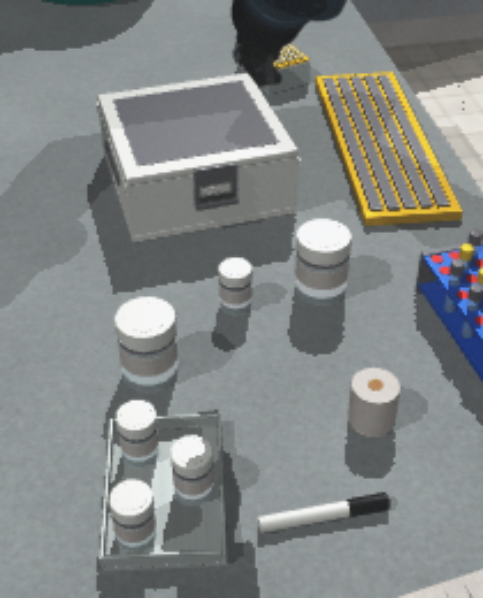

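The side view shows the lid flat and the clip flat in its catch at (215,185), with the ridge showing in the window. Three small pots stand in the tray at (137,430), (192,465) and (132,510), and everything else is in place. I'm handing in.

```bash
python3 -c "
from bench import order
print(order.sign_off())"
```

```text
the job is handed in; nothing more can be done
None
```

The job is handed in: the three small pots from the wells stand upright in the return tray, all four middle pots are down in their own wells, the lid is shut, and the clip lies flat in its catch.

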